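# Put the pattern roller on its axle and hang it in the stand

### The job

Take the steel axle by its wooden handle out of the notched stand, feel its tip into the bore of the pattern roller lying in the cradle, slide it through until the collar meets the roller, and then push the roller up against the cradle's end stop and hold the collar pressed home there with about 10 newtons for a second to seat it (more than 20 newtons would spoil the bush). Then ease off, lift the roller out on the axle, set the axle back down gently in both notches of the stand with the roller hanging on it between the uprights, and let go. The roller is freshly oiled, so do not touch it with the gripper, and leave the beaker, bottles and mould alone.

Things in the scene. Friction and masses are not known exactly. Their poses are not given: they have to be found in the camera images.
- axle_handle (a point): centre of the axle's square pale wooden handle, 70 mm long (along x), 22 mm wide, 24 mm high. x runs along the axle towards its free tip, z is up. At the start the axle lies level in the stand
- axle_collar (a point): point on the axle's axis at the collar's front face (towards the tip), 69 mm from the handle's centre; same axes as the handle. The tip lies 95 mm along x
- roller_center (a point): centre of the wooden pattern roller: a cylinder 56 mm in diameter, 50 mm long, with small raised dark lozenges; a 12 mm bore runs through it along its x axis, with a black rubber bush lip 20 mm in diameter on its -x end, where the rod enters (lip 2 mm high, in the 50 mm). It lies level in the cradle, bore 45 mm above the table
- stand_seat (a point): point on the fixed plywood stand where the axle's collar front face belongs when seated, on the axle's axis, 50 mm above the table (10 mm either way along x is fine). x is the direction in which the tip points, z is up
- beaker: clear glass beaker, 68 mm wide and 85 mm high; origin under its centre. To be left alone
- dropper1: small white dropper bottle, 26 mm wide, 58 mm high; origin under its centre. To be left alone
- dropper2: small amber dropper bottle with black cap, 26 mm wide, 58 mm high; origin under its centre. To be left alone
- mould: purple soap mould with six cells, 90 x 130 x 28 mm; origin under its centre. To be left alone
- axle: the whole axle (axes as the handle's; origin = axle_collar). Along x from the handle's centre: handle's end 35 mm, bare 10 mm steel neck to 65 mm, steel collar 22 mm in diameter from 65 to 69 mm, then steel rod 10 mm in diameter and 95 mm long to the blunt tip at 164 mm (edge rounded by 1 mm). 125 g, balances about 10 mm behind the collar's front face
- roller: the whole roller (as roller_center), 85 to 145 g, loose: pushed along x it slides on the rails until its +x end meets the cradle's rigid wooden end stop, which is clamped 1 to 53 mm beyond that end (no pose is given; feel for it). The stop is 10 mm thick, 68 mm high plus clamp knobs, with a 24 mm slot in its middle, open at the top, for the rod to pass and be lifted out
- cradle: the whole cradle, fixed: base 150 mm long (47.5 mm to -x, 102.5 mm to +x of the origin), 80 mm wide, 12 mm thick; two round rails carry the roller. Origin on the table under the bore's line, within 4 mm of below the roller's middle. x runs from the open end towards the end stop, z is up. End stop: see roller
- stand: the whole stand, fixed, axes as stand_seat; base 125 x 60 x 10 mm, origin under its centre. Two uprights 8 mm thick, 40 mm wide, 67 mm high, with notches 14 mm wide, open upwards with flared mouths, floors 45 mm above the table: one 19 mm behind stand_seat (takes the neck between handle and collar), one 78 mm ahead of it (takes the rod)
Not all that is in view belongs to the job. Of the things like the axle, leave any that is green; of the rest the larger one is meant. Leave any pink look-alike of the cradle alone.

How it is judged:
By the outcome, as a careful person would: the job done as asked, in the order asked, and still so for the second after the job is handed in, with the robot touching nothing.
It also fails if it takes over 72 s, if anything falls off the work surface, if the arm or the gripper's body presses on something with over 40 N, if the wrist force passes 120 N, or if a joint passes its speed limit or range.

### The arm

A 6-joint arm with a two-finger parallel gripper is mounted at the origin on the work surface. World frame = base frame: x ahead of the robot, y to its left, z up, the work surface at z = 0. Lengths are in m, angles in degrees, forces in N, time in s.
With the tool pointing down it reaches from about 0.3 to 0.75 m from the base axis. Payload 8.5 kg.
Tool frame: the origin (TCP) lies on the centre line of the jaws, within the pads' length; the fingertips stand 19 mm ahead of it and the grasp point (between the pads) is the TCP; z points along the fingers, x is the direction in which the jaws open and shut, and the axes are right-handed (so a half turn about z gives the same grasp; the last joint's range is limited). The gripper opens to 85 mm and grips with 20 to 120 N. Pads are 22 mm wide; open, the fingers measure 114 mm over their backs; the gripper's body (76 mm by 85 mm) begins 54 mm behind the grasp point. The pads swing forward as they close: fully open they stand 13 mm farther back than shut.
Start: joints at [-86.878, 21.807, 74.336, -0, 83.858, -12.336], TCP at [0.147, -0.53, 0.25] pointing down, gripper open.
Joint ranges: [-178.18, 178.18], [-50.72, 133.34], [12.68, 142.11], [-81.47, 261.47], [9.98, 163.14], [-165.26, 165.26]. Speed limits (degrees/s): [136.94, 136.94, 180, 180, 180, 180].

### API

Orientations are given as a 3x3 rotation matrix whose columns are the frame's x, y, z axes.
In Python, from rig import env, cams, order gives the robot as it stands.
- The arm moves only by the tool step_arm, never from a script. Its argument "steps" is a list of rows, each an object with "xyz": the shift along the tool's x, y, z normalised to -1 to 1, where 1 is 0.04 m, a list of three; "turn": the turn, a rotation vector about the tool's x, y, z normalised to -1 to 1, where 1 is 0.08 rad, a list of three; "gripper": the gripper command: -1 is shut, 1 is fully open, values between are in proportion. A call has 1 to 20 rows; each row shifts and turns the commanded pose from where the row before left it, along the tool's axes as they then stand; what a row does not reach is not made up. A row lasts 1/12 s, in which the tool goes at most 41.7 mm and 7.16 degrees, less where a joint would pass 70% of its speed; a pose out of reach is approached as far as the arm can. A call with a number of a shift or a turn outside -1 to 1 is refused whole. A call with a gripper value outside its range is refused whole. The fingers move at their own pace and stop on an object; "squeeze" is the grip in N (left out, the last holds). Time passes only in rows, so rows that do not move let the fingers close. It gives the time, the measured TCP pose, the force and the opening at its end, in the units of the state.
- env.observe(): the state, without advancing time (a new reading comes with each control period).
- cams.get_image(name): name is "scene" or "top" or "wrist"; returns (picture, depth): 384x512x3 uint8, red, green, blue; 384x512 float32, m along the optical axis (not along the pixel's ray), 0 where there is no reading.
- cams.camera_info(name): a dict with "fx", "fy", "cx", "cy" (pixels), "k1" (the pictures are not rectified: a ray, as slopes to the right and down, at radius r is drawn at 1 + k1 r^2 times it, then the intrinsics apply), "extrinsics" (4x4, takes a point from camera to world coordinates). Camera axes: x right, y down, z forward; pixel columns grow to the right and rows downward; lengths in m; the calibration is good to about 2 mm. A picture is of the moment at which its call begins: read the wrist's pose just before it. camera_info takes no time and is no camera call; for the wrist camera it gives the pose at the moment of the call.
- order.close_job(): hands the job in, once; it reports no verdict.
The state is a dict: "time_s": time; "q": joint angles; "qvel": joint speeds; "joint_efforts": joint torques, N m; "position": TCP position; "tool_rot": TCP orientation; "ft_force": force on the tool from outside, world axes, zero at the start; "wrist_torque": the same for the moment, N m; "grip_width": finger opening in m.
Only numpy, scipy, OpenCV 4.12 (cv2) and the standard library are available. Lean on these libraries where they do the work, as an engineer would, in place of code of your own. Each camera call takes 0.05 s, during which the arm holds its last target. There are 200 camera calls.

## Working session

There is one attempt and no reset: what is moved stays moved. The work goes in short steps, Python scripts to look and compute and a tool call to move; the robot and the scene stay as the last step left them, time stands still between calls to the robot, and variables do not carry over. Pictures are saved under pics/ and viewed, about 8 in all and at most 12, crops included, and the job is handed in when it is done.

Besides the shell and the picture viewer there is one more tool, called after "Call:" as name(argument=value, ...), one argument or row to a line, values as JSON. step_arm: Moves the arm, as the interface text tells. Scaled input: -1 to 1 covers 0.04 m each way for a shift and 0.08 rad each way for a turn. Its arguments: {"type":"object","properties":{"steps":{"type":"array"},"squeeze":{"type":"number"}},"required":["steps"]}

```bash
ls; mkdir -p pics; python3 - <<'E'
from rig import env,cams,order
import cv2,numpy as np
s=env.observe();print(s)
for n in("scene","top"):
    im,d=cams.get_image(n);cv2.imwrite(f"pics/{n}0.png",im[:,:,::-1]);np.save(f"pics/{n}0.npy",d)
    i=cams.camera_info(n);print(n,i)
E
```

```text
pics
{'time_s': 0.0, 'q': array([-8.68769259e+01,  2.18413948e+01,  7.43863544e+01, -1.82241343e-04,
        8.38590288e+01, -1.23372202e+01]), 'qvel': array([-0.18216847, -0.01841094,  0.10606149, -0.03212939,  0.01667079,
       -0.08235516]), 'joint_efforts': array([-4.16932317e-04, -4.48461485e+01, -2.31277227e+01, -1.91734289e-04,
        4.87054145e-03,  5.86320454e-06]), 'position': array([ 0.14658192, -0.52981788,  0.24969855]), 'tool_rot': array([[ 2.66570787e-01, -9.63815339e-01, -8.56724831e-05],
       [-9.63814206e-01, -2.66570608e-01,  1.51213958e-03],
       [-1.48026109e-03, -3.20519883e-04, -9.99998853e-01]]), 'ft_force': array([-0.1344555 , -0.8975128 , -0.36158216]), 'wrist_torque': array([ 0.01193939,  0.03172682, -0.01661839]), 'grip_width': 0.08531570733746767}
scene {'fx': 380.68393724626213, 'fy': 380.68393724626213, 'cx': 260.5347885075662, 'cy': 186.2679508784083, 'k1': -0.06430515306971786, 'extrinsics': array([[ 0.76245373,  0.39222752, -0.51460847,  1.13404832],
       [ 0.64703459, -0.46617443,  0.60334703, -0.64347848],
       [-0.003248  , -0.79299368, -0.60922121,  0.72624059],
       [ 0.        ,  0.        ,  0.        ,  1.        ]])}
top {'fx': 391.41717569006073, 'fy': 391.41717569006073, 'cx': 259.28610802351756, 'cy': 189.5423015542712, 'k1': -0.0285925992361491, 'extrinsics': array([[ 3.00305419e-02, -9.96621962e-01,  7.64384125e-02,
         5.12782740e-01],
       [-9.99527095e-01, -3.04480095e-02, -4.30169428e-03,
         5.54054963e-04],
       [ 6.61456050e-03, -7.62730822e-02, -9.97065025e-01,
         9.44783316e-01],
       [ 0.00000000e+00,  0.00000000e+00,  0.00000000e+00,
         1.00000000e+00]])}
```

View pics/top0.png

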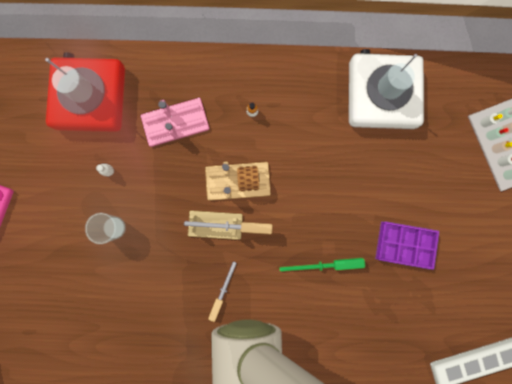

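View pics/scene0.png

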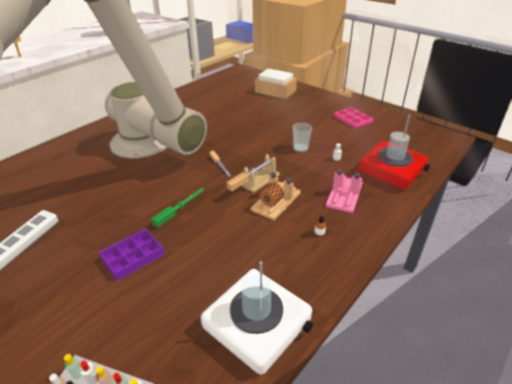

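The top view shows the axle in its stand with the handle at (257,229) and the tip at (187,224). The cradle has the roller at (249,178) and the end stop knobs at (226,167) and (227,190), so both x axes point roughly to image left. The small loose axle, the green one and the pink cradle are decoys.

```bash
cat > h.py <<'E'
from rig import env,cams,order
import cv2,numpy as np
def rays(info,uv):
    K=np.array([[info['fx'],0,info['cx']],[0,info['fy'],info['cy']],[0,0,1.]])
    return cv2.undistortPoints(np.float64(uv).reshape(-1,1,2),K,np.array([info['k1'],0,0,0.]))[:,0]
def at_z(info,uv,z):
    E=info['extrinsics'];r=np.c_[rays(info,uv),np.ones(len(np.reshape(uv,(-1,2))))]@E[:3,:3].T
    return E[:3,3]+r*((z-E[2,3])/r[:,2])[:,None]
def cloud(info,d):
    h,w=d.shape;uv=np.stack(np.meshgrid(np.arange(w),np.arange(h)),-1).reshape(-1,2)
    p=np.c_[rays(info,uv),np.ones(h*w)]*d.reshape(-1,1)
    return (p@info['extrinsics'][:3,:3].T+info['extrinsics'][:3,3]).reshape(h,w,3)
E
python3 - <<'E'
from h import *
i=cams.camera_info("top");d=np.load("pics/top0.npy");P=cloud(i,d)
for n,(u,v),z in [("handR",(271,229),.062),("handL",(243,228),.062),("tip",(187,224),.055),("rollR",(260,178),.06),("rollL",(238,179),.06),("knob1",(226,167),.075),("knob2",(227,190),.075),("beaker",(105,229),.0),("drop1",(105,170),.05),("drop2",(253,110),.05)]:
    print(n,P[v,u].round(3),at_z(i,[(u,v)],z)[0].round(3))
w=cams.camera_info("wrist");s=env.observe();R=s['tool_rot'];E=w['extrinsics']
print("cam in tool",(R.T@(E[:3,3]-s['position'])).round(4),"\n",(R.T@E[:3,:3]).round(3),w['fx'],w['cx'],w['cy'])
E
```

```text
handR [ 0.492 -0.032  0.06 ] [ 0.492 -0.032  0.062]
handL [0.493 0.031 0.062] [0.493 0.031 0.062]
tip [0.498 0.159 0.051] [0.498 0.158 0.055]
rollR [ 0.612 -0.004  0.014] [ 0.607 -0.004  0.06 ]
rollL [0.602 0.045 0.073] [0.603 0.046 0.06 ]
knob1 [0.627 0.072 0.079] [0.628 0.073 0.075]
knob2 [0.576 0.068 0.078] [0.576 0.069 0.075]
beaker [0.479 0.363 0.004] [0.479 0.365 0.   ]
drop1 [0.617 0.359 0.036] [0.616 0.354 0.05 ]
drop2 [0.771 0.017 0.037] [0.767 0.017 0.05 ]
cam in tool [-0.0004 -0.083  -0.1234] 
 [[ 1.    -0.    -0.001]
 [ 0.001  0.948  0.32 ]
 [ 0.001 -0.32   0.948]] 326.1674949459285 256.61346658145754 190.3310818218509
```

Call:
step_arm(
  steps=[
    {"xyz":[0,0,0],"turn":[0,0,-1],"gripper":1},
    {"xyz":[0,0,0],"turn":[0,0,-1],"gripper":1},
    {"xyz":[0,0,0],"turn":[0,0,-1],"gripper":1},
    {"xyz":[0,0,0],"turn":[0,0,-1],"gripper":1},
    {"xyz":[0,0,0],"turn":[0,0,-1],"gripper":1},
    {"xyz":[0,0,0],"turn":[0,0,-1],"gripper":1},
    {"xyz":[0,0,0],"turn":[0,0,-1],"gripper":1},
    {"xyz":[0,0,0],"turn":[0,0,-1],"gripper":1},
    {"xyz":[0,0,0],"turn":[0,0,-1],"gripper":1},
    {"xyz":[0,0,0],"turn":[0,0,-1],"gripper":1},
    {"xyz":[0,0,0],"turn":[0,0,-1],"gripper":1},
    {"xyz":[0,0,0],"turn":[0,0,-1],"gripper":1},
    {"xyz":[0,0,0],"turn":[0,0,-1],"gripper":1},
    {"xyz":[0,0,0],"turn":[0,0,-1],"gripper":1},
    {"xyz":[0,0,0],"turn":[0,0,-1],"gripper":1},
    {"xyz":[0,0,0],"turn":[0,0,-1],"gripper":1},
  ],
)

```text
time_s: 1.43
position: [0.1466, -0.5299, 0.2499]
tool_rot: [[1.0, -0.017, -0.0], [-0.017, -1.0, 0.001], [-0.0, -0.001, -1.0]]
ft_force: [0.6, -0.1, 0.1]
grip_width: 0.0854
```

Call:
step_arm(
  steps=[
    {"xyz":[0.54,-0.82,0],"turn":[0,0,0],"gripper":1},
    {"xyz":[0.54,-0.82,0],"turn":[0,0,0],"gripper":1},
    {"xyz":[0.54,-0.82,0],"turn":[0,0,0],"gripper":1},
    {"xyz":[0.54,-0.82,0],"turn":[0,0,0],"gripper":1},
    {"xyz":[0.54,-0.82,0],"turn":[0,0,0],"gripper":1},
    {"xyz":[0.54,-0.82,0],"turn":[0,0,0],"gripper":1},
    {"xyz":[0.54,-0.82,0],"turn":[0,0,0],"gripper":1},
    {"xyz":[0.54,-0.82,0],"turn":[0,0,0],"gripper":1},
    {"xyz":[0.54,-0.82,0],"turn":[0,0,0],"gripper":1},
    {"xyz":[0.54,-0.82,0],"turn":[0,0,0],"gripper":1},
    {"xyz":[0.54,-0.82,0],"turn":[0,0,0],"gripper":1},
    {"xyz":[0.54,-0.82,0],"turn":[0,0,0],"gripper":1},
    {"xyz":[0.54,-0.82,0],"turn":[0,0,0],"gripper":1},
    {"xyz":[0.54,-0.82,0],"turn":[0,0,0],"gripper":1},
    {"xyz":[0.54,-0.82,0],"turn":[0,0,0],"gripper":1},
    {"xyz":[0.54,-0.82,0],"turn":[0,0,0],"gripper":1},
    {"xyz":[0.54,-0.82,0],"turn":[0,0,0],"gripper":1},
    {"xyz":[0.54,-0.82,0],"turn":[0,0,0],"gripper":1},
    {"xyz":[0,0,0],"turn":[0,0,0],"gripper":1},
    {"xyz":[0,0,0],"turn":[0,0,0],"gripper":1},
  ],
)

```text
time_s: 3.1
position: [0.548, 0.0535, 0.2494]
tool_rot: [[1.0, -0.018, -0.001], [-0.018, -1.0, 0.0], [-0.001, -0.0, -1.0]]
ft_force: [-0.4, -0.1, 0.1]
grip_width: 0.0854
```

```bash
python3 - <<'E'
from h import *
i=cams.camera_info("wrist");s=env.observe();im,d=cams.get_image("wrist")
print(s['time_s'],s['position'],s['tool_rot'].round(4).tolist(),s['ft_force'].round(2))
np.savez("pics/w1.npz",im=im,d=d,**i);cv2.imwrite("pics/w1.png",cv2.resize(im[:,:,::-1],(800,600),interpolation=cv2.INTER_CUBIC))
E
```

```text
3.1 [0.5479658  0.05350044 0.24944611] [[0.9998, -0.0179, -0.0015], [-0.0179, -0.9998, 0.0], [-0.0015, -0.0, -1.0]] [-0.36 -0.09  0.08]
```

View pics/w1.png

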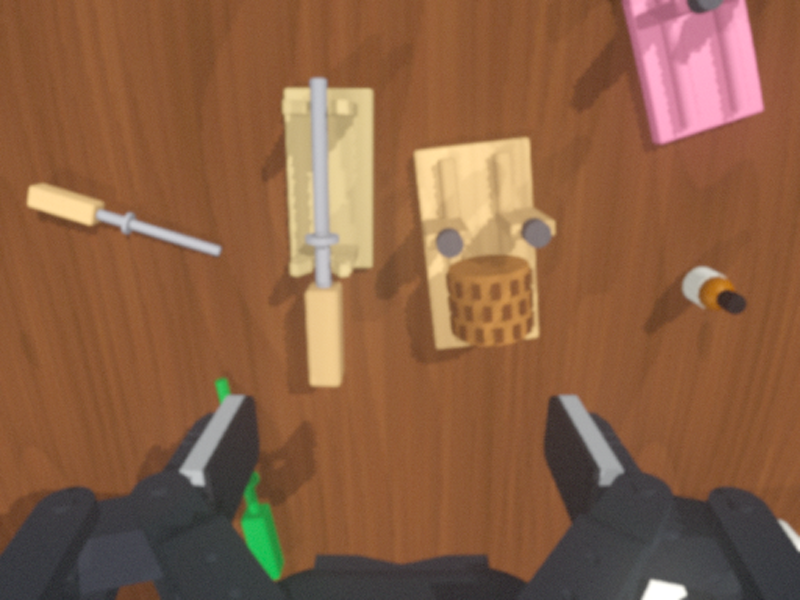

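The wrist view (800x600) shows the axle tip at (318,80), collar (322,240) and handle (323,286)-(325,386). The roller is at about (490,300), with the stop knobs at (449,242) and (537,232) just beyond its far end. Next I fit the poses.

```bash
cat > fit.py <<'E'
from h import *
f=np.load("pics/w1.npz");i={k:f[k] for k in f};P=cloud(i,f['d']);hsv=cv2.cvtColor(f['im'],cv2.COLOR_RGB2HSV)
def pt(u,v,z): return at_z(i,[((u+.5)*.64-.5,(v+.5)*.64-.5)],z)[0].round(4)
for n,a in dict(tip=(318,79,.05),colL=(306,240,.05),colR=(338,239,.05),hFL=(306,287,.062),hFR=(341,285,.062),hBL=(310,387,.062),hBR=(342,386,.062),
  crTL=(414,152,.012),crTR=(528,138,.012),crBL=(436,349,.012),crBR=(539,338,.012),stTL=(284,89,.01),stTR=(373,89,.01),stBR=(372,267,.01),
  rTL=(449,272,.055),rTR=(532,267,.055),rBL=(452,332,.045),rBR=(533,331,.045)).items(): print(n,pt(*a))
def box(x0,x1,y0,y1,z0,z1): return P[(P[...,0]>x0)&(P[...,0]<x1)&(P[...,1]>y0)&(P[...,1]<y1)&(P[...,2]>z0)&(P[...,2]<z1)]
h=box(.46,.53,-.05,.06,.057,.07); (c,sz,a)=cv2.minAreaRect(np.float32(h[:,:2]*1000));print("handle",len(h),c,sz,a,np.median(h[:,2]),h.min(0),h.max(0))
for lo in np.arange(-.03,.17,.02):
    q=box(.46,.53,lo,lo+.02,.05,.07); 
    if len(q): print("axle y",round(lo+.01,2),q[:,0].min().round(4),q[:,0].max().round(4),np.median(q[:,0]).round(4),np.percentile(q[:,2],90).round(4))
for lo in np.arange(-.015,.1,.005):
    q=box(.55,.66,lo,lo+.005,.03,.1)
    if len(q): print("roll y",round(lo+.0025,4),len(q),q[:,0].min().round(4),q[:,0].max().round(4),q[:,2].max().round(4), (q[q[:,2]>q[:,2].max()-.003][:,0].mean()).round(4))
E
python3 fit.py
```

```text
tip [0.5008 0.1658 0.05  ]
colL [0.4869 0.0682 0.05  ]
colR [0.5077 0.0684 0.05  ]
hFL [0.4869 0.0401 0.062 ]
hFR [0.5095 0.041  0.062 ]
hBL [ 0.4838 -0.032   0.062 ]
hBR [ 0.506  -0.0315  0.062 ]
crTL [0.5582 0.1203 0.012 ]
crTR [0.6364 0.1288 0.012 ]
crBL [ 0.5736 -0.0275  0.012 ]
crBR [ 0.6534 -0.0199  0.012 ]
stTL [0.4713 0.1638 0.01  ]
stTR [0.5312 0.1621 0.01  ]
stBR [0.5263 0.0385 0.01  ]
rTL [0.579  0.0464 0.055 ]
rTR [0.633  0.0489 0.055 ]
rBL [5.825e-01 2.000e-04 4.500e-02]
rBR [ 6.393e-01 -2.000e-04  4.500e-02]
handle 1531 (495.1951904296875, 12.120376586914062) (89.78900909423828, 38.1418342590332) 88.12905883789062 0.061484878262813736 [ 0.47758541 -0.03279459  0.05701268] [0.51561681 0.05751014 0.0683207 ]
axle y -0.02 0.4827 0.5053 0.4948 0.0624
axle y 0.0 0.4836 0.5059 0.4957 0.0624
axle y 0.02 0.4847 0.5067 0.4963 0.0625
axle y 0.04 0.481 0.5154 0.4969 0.0622
axle y 0.06 0.4774 0.5156 0.4969 0.0658
axle y 0.08 0.4865 0.5079 0.4979 0.0581
axle y 0.1 0.4931 0.503 0.4987 0.055
axle y 0.12 0.4944 0.5046 0.5 0.0553
axle y 0.14 0.4813 0.5195 0.5006 0.0659
axle y 0.16 0.482 0.5196 0.5004 0.0656
roll y -0.0025 6 0.585 0.5932 0.0633 0.5916
roll y 0.0025 145 0.5816 0.6321 0.074 0.6076
roll y 0.0075 243 0.5809 0.6378 0.0748 0.6099
roll y 0.0125 261 0.5809 0.6377 0.0747 0.611
roll y 0.0175 241 0.5797 0.6378 0.0737 0.6085
roll y 0.0225 253 0.5792 0.6351 0.074 0.6086
roll y 0.0275 266 0.5789 0.6348 0.0751 0.6089
roll y 0.0325 251 0.5784 0.6371 0.0742 0.6056
roll y 0.0375 270 0.5779 0.6347 0.0748 0.6074
roll y 0.0425 282 0.578 0.6344 0.0748 0.607
roll y 0.0475 566 0.5796 0.635 0.0726 0.6072
roll y 0.0525 107 0.6139 0.632 0.0655 0.6208
roll y 0.0625 32 0.5642 0.5821 0.0806 0.577
roll y 0.0675 148 0.5631 0.6328 0.0812 0.5854
roll y 0.0725 377 0.5629 0.6419 0.0819 0.6013
roll y 0.0775 399 0.5706 0.6419 0.0812 0.6125
roll y 0.0825 223 0.6181 0.6415 0.0818 0.6284
```

Call:
step_arm(
  steps=[
    {"xyz":[0,0,0],"turn":[0,0,0.24],"gripper":0.2},
    {"xyz":[-0.63,0.64,0],"turn":[0,0,0],"gripper":0.2},
    {"xyz":[-0.63,0.64,0],"turn":[0,0,0],"gripper":0.2},
    {"xyz":[0,0,0.9],"turn":[0,0,0],"gripper":0.2},
    {"xyz":[0,0,0.9],"turn":[0,0,0],"gripper":0.2},
    {"xyz":[0,0,0.9],"turn":[0,0,0],"gripper":0.2},
    {"xyz":[0,0,0.9],"turn":[0,0,0],"gripper":0.2},
    {"xyz":[0,0,0.5],"turn":[0,0,0],"gripper":0.2},
    {"xyz":[0,0,0.5],"turn":[0,0,0],"gripper":0.2},
    {"xyz":[0,0,0.38],"turn":[0,0,0],"gripper":0.2},
    {"xyz":[0,0,0],"turn":[0,0,0],"gripper":0.2},
    {"xyz":[0,0,0],"turn":[0,0,0],"gripper":0.2},
  ],
)

```text
time_s: 4.15
position: [0.4949, 0.002, 0.0513]
tool_rot: [[0.999, -0.042, -0.001], [-0.042, -0.999, 0.0], [-0.001, -0.0, -1.0]]
ft_force: [-0.7, 0.4, 0.2]
grip_width: 0.0511
```

```bash
python3 - <<'E'
from h import *
i=cams.camera_info("wrist");s=env.observe();im,d=cams.get_image("wrist")
print(s['time_s'],s['position'],s['tool_rot'].round(4).tolist(),s['ft_force'].round(2),s['grip_width'])
np.savez("pics/w2.npz",im=im,d=d,**i);cv2.imwrite("pics/w2.png",cv2.resize(im[:,:,::-1],(800,600),interpolation=cv2.INTER_CUBIC))
E
```

```text
4.15 [0.49488696 0.00204279 0.05133653] [[0.9991, -0.0423, -0.0009], [-0.0423, -0.9991, 0.0002], [-0.0009, -0.0001, -1.0]] [-0.73  0.36  0.17] 0.051119761290916034
```

View pics/w2.png

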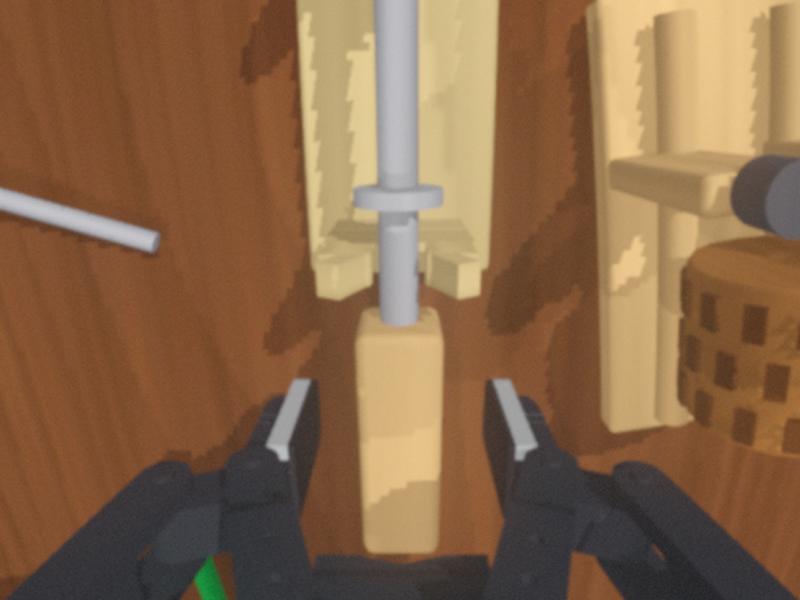

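The handle is centred between the open pads, (356..442, 345..550). The collar is at (398,196), and the roller's and stop's edges are at the right.

```bash
python3 - <<'E'
from h import *
f=np.load("pics/w2.npz");i={k:f[k] for k in f};P=cloud(i,f['d'])
def pt(u,v,z): return at_z(i,[((u+.5)*.64-.5,(v+.5)*.64-.5)],z)[0].round(4)
for n,a in dict(hFL=(356,345,.062),hFR=(442,345,.062),hBL=(362,548,.062),hBR=(438,548,.062),rodL=(375,10,.05),rodR=(417,10,.05),rodL2=(380,180,.05),rodR2=(416,180,.05),colF=(398,186,.05),st1=(611,172,.068),st1b=(611,158,.068),rT=(780,240,.073)).items(): print(n,pt(*a))
def box(x0,x1,y0,y1,z0,z1): return P[(P[...,0]>x0)&(P[...,0]<x1)&(P[...,1]>y0)&(P[...,1]<y1)&(P[...,2]>z0)&(P[...,2]<z1)]
for lo in np.arange(-.03,.13,.01):
    q=box(.46,.53,lo,lo+.01,.05,.07)
    if len(q): print("axle",round(lo+.005,3),(q[:,0].min()/2+q[:,0].max()/2).round(4),np.ptp(q[:,0]).round(4),q[:,2].max().round(4))
for lo in np.arange(-.01,.1,.005):
    q=box(.55,.605,lo,lo+.005,.04,.1)
    if len(q): print("roll",round(lo+.0025,4),len(q),q[:,0].min().round(4),q[:,2].max().round(4))
q=box(.56,.575,.05,.1,.060,.072);print("stop",len(q),q[:,1].min(),q[:,1].max(),np.median(q[:,2]))
E
```

```text
hFL [0.4858 0.0354 0.062 ]
hFR [0.5065 0.0346 0.062 ]
hBL [ 0.4827 -0.0285  0.062 ]
hBR [ 0.5045 -0.0294  0.062 ]
rodL [0.4941 0.1108 0.05  ]
rodR [0.5034 0.1104 0.05  ]
rodL2 [0.4932 0.0731 0.05  ]
rodR2 [0.5019 0.0727 0.05  ]
colF [0.4975 0.0714 0.05  ]
st1 [0.5421 0.0748 0.068 ]
st1b [0.5419 0.0776 0.068 ]
rT [0.5793 0.0603 0.073 ]
axle -0.025 0.4939 0.0218 0.0632
axle -0.015 0.5019 0.0374 0.0633
axle -0.005 0.4949 0.0523 0.07
axle 0.005 0.4997 0.0606 0.07
axle 0.015 0.494 0.0681 0.07
axle 0.025 0.4955 0.0218 0.0632
axle 0.035 0.4959 0.022 0.0634
axle 0.045 0.4966 0.0368 0.0684
axle 0.055 0.4966 0.0381 0.0689
axle 0.065 0.4972 0.0219 0.0619
axle 0.075 0.4973 0.0217 0.0622
axle 0.085 0.4977 0.0102 0.0566
axle 0.095 0.4981 0.0101 0.0565
axle 0.105 0.4986 0.0099 0.0569
axle 0.115 0.4987 0.0098 0.0564
roll -0.0075 165 0.55 0.098
roll -0.0025 70 0.5504 0.0905
roll 0.0025 660 0.581 0.0721
roll 0.0075 792 0.5805 0.0717
roll 0.0125 1310 0.55 0.1
roll 0.0175 728 0.5789 0.0698
roll 0.0225 813 0.5784 0.07
roll 0.0275 877 0.5783 0.0697
roll 0.0325 792 0.5774 0.0705
roll 0.0375 881 0.5768 0.0706
roll 0.0425 909 0.5768 0.0693
roll 0.0475 1082 0.5786 0.0678
roll 0.0625 315 0.5635 0.081
roll 0.0675 1401 0.5622 0.0819
roll 0.0725 1641 0.5621 0.0815
roll 0.0775 549 0.5698 0.0821
stop 1239 0.06250859127567727 0.07778330517580778 0.06741127113517993
```

Call:
step_arm(
  steps=[
    {"xyz":[0,0,0.03],"turn":[0,0,0],"gripper":-1},
    {"xyz":[0,0,0],"turn":[0,0,0],"gripper":-1},
    {"xyz":[0,0,0],"turn":[0,0,0],"gripper":-1},
    {"xyz":[0,0,0],"turn":[0,0,0],"gripper":-1},
    {"xyz":[0,0,0],"turn":[0,0,0],"gripper":-1},
    {"xyz":[0,0,0],"turn":[0,0,0],"gripper":-1},
  ],
  squeeze=90,
)

```text
time_s: 4.7
position: [0.4958, 0.0027, 0.0507]
tool_rot: [[0.999, -0.04, 0.002], [-0.04, -0.999, -0.0], [0.002, 0.0, -1.0]]
ft_force: [-0.8, -1.4, 6.7]
grip_width: 0.0203
```

Call:
step_arm(
  steps=[
    {"xyz":[0,0,-0.1],"turn":[0,0,0],"gripper":-1},
    {"xyz":[0,0,-0.2],"turn":[0,0,0],"gripper":-1},
    {"xyz":[0,0,-0.4],"turn":[0,0,0],"gripper":-1},
    {"xyz":[0,0,-0.5],"turn":[0,0,0],"gripper":-1},
    {"xyz":[0,0,-0.5],"turn":[0,0,0],"gripper":-1},
    {"xyz":[0,0,-0.3],"turn":[0,0,0],"gripper":-1},
    {"xyz":[0,0,0],"turn":[0,0,0],"gripper":-1},
    {"xyz":[0,0,0],"turn":[0,0,0],"gripper":-1},
    {"xyz":[0,0,0],"turn":[0,0,0],"gripper":-1},
  ],
)

```text
time_s: 5.45
position: [0.4948, 0.003, 0.1292]
tool_rot: [[0.999, -0.04, -0.001], [-0.04, -0.999, 0.0], [-0.001, -0.0, -1.0]]
ft_force: [-0.5, -0.0, -1.8]
grip_width: 0.0207
```

```bash
cat > axl.py <<'E'
from h import *
import sys
# axle in the tool frame from the wrist depth: x(mid), z(top) along -y
def run(P,R,p):
    T=(P-p)@R
    for lo in np.arange(.04,.12,.01):
        m=(abs(T[...,0])<.02)&(-T[...,1]>lo)&(-T[...,1]<lo+.01)&(T[...,2]<.012)&(T[...,2]>-.03);q=T[m]
        if len(q)>20: print(f"{lo+.005:.3f} n{len(q)} mid {1e3*(np.percentile(q[:,0],2)+np.percentile(q[:,0],98))/2:.2f} top {-1e3*np.percentile(q[:,2],20):.2f}")
def snap(name):
    i=cams.camera_info("wrist");s=env.observe();im,d=cams.get_image("wrist")
    print(s['time_s'],s['position'].round(4),s['tool_rot'].round(4).tolist(),s['ft_force'].round(2),s['grip_width'])
    np.savez(f"pics/{name}.npz",im=im,d=d,R=s['tool_rot'],p=s['position'],**i)
    cv2.imwrite(f"pics/{name}.png",cv2.resize(im[:,:,::-1],(800,600),interpolation=cv2.INTER_CUBIC));return i,d,s
E
python3 - <<'E'
from axl import *
f=np.load("pics/w2.npz");i={k:f[k] for k in f};
run(cloud(i,f['d']),np.array([[0.9991,-0.0423,-0.0009],[-0.0423,-0.9991,0.0002],[-0.0009,-0.0001,-1.0]]),np.array([.49489,.00204,.05134]))
i,d,s=snap("w3");run(cloud(i,d),s['tool_rot'],s['position'])
E
```

```text
0.045 n1346 mid -0.40 top 13.88
0.055 n2557 mid -0.44 top 12.88
0.065 n1202 mid -0.52 top 8.64
0.075 n749 mid -0.51 top 3.34
0.085 n822 mid -0.68 top 3.25
0.095 n859 mid -0.67 top 3.35
0.105 n870 mid -0.64 top 3.33
5.45 [0.4948 0.003  0.1292] [[0.9992, -0.0401, -0.0015], [-0.0401, -0.9992, 0.0003], [-0.0015, -0.0002, -1.0]] [-0.47 -0.01 -1.77] 0.020738845375433614
0.045 n601 mid -0.05 top 3.47
0.055 n668 mid 0.02 top 3.50
0.065 n1207 mid -0.21 top 8.83
0.075 n755 mid -0.16 top 3.44
0.085 n820 mid -0.31 top 3.38
0.095 n866 mid -0.45 top 3.33
0.105 n867 mid -0.29 top 3.48
```

Call:
step_arm(
  steps=[
    {"xyz":[0,0,-0.76],"turn":[0,0,0],"gripper":-1},
    {"xyz":[0,0,-0.76],"turn":[0,0,0],"gripper":-1},
    {"xyz":[0,0,-0.76],"turn":[0,0,0],"gripper":-1},
    {"xyz":[0.67,-0.345,0],"turn":[0,0,0],"gripper":-1},
    {"xyz":[0.67,-0.345,0],"turn":[0,0,0],"gripper":-1},
    {"xyz":[0.67,-0.345,0],"turn":[0,0,0],"gripper":-1},
    {"xyz":[0.67,-0.345,0],"turn":[0,0,-0.6],"gripper":-1},
    {"xyz":[0,0,0],"turn":[0,0,-0.6],"gripper":-1},
    {"xyz":[0,0,0],"turn":[0,0,-0.6],"gripper":-1},
    {"xyz":[0,0,0],"turn":[0,0,0],"gripper":-1},
    {"xyz":[0,0,0],"turn":[0,0,0],"gripper":-1},
  ],
)

```text
time_s: 6.42
position: [0.6044, 0.0537, 0.2201]
tool_rot: [[0.995, 0.102, -0.002], [0.102, -0.995, 0.0], [-0.002, -0.0, -1.0]]
ft_force: [-0.8, 0.7, -0.8]
grip_width: 0.0208
```

```bash
python3 - <<'E'
from axl import *
i,d,s=snap("w4");P=cloud(i,d);run(P,s['tool_rot'],s['position'])
T=(P-s['position'])@s['tool_rot']
for lo in np.arange(-.07,.02,.005):
    m=(P[...,2]>.035)&(P[...,2]<.1)&(abs(T[...,0])<.06)&(-T[...,1]>lo)&(-T[...,1]<lo+.005);q=T[m]
    if len(q)>10: print(f"roll {lo+.0025:.4f} n{len(q)} x {1e3*np.percentile(q[:,0],1):.1f} {1e3*np.percentile(q[:,0],99):.1f} ztop {P[m][:,2].max():.4f}")
E
```

```text
6.4167 [0.6044 0.0537 0.2201] [[0.9948, 0.1022, -0.002], [0.1022, -0.9948, 0.0002], [-0.002, -0.0004, -1.0]] [-0.8   0.67 -0.8 ] 0.020823878270857656
0.045 n610 mid 0.22 top 3.48
0.055 n668 mid 0.12 top 3.48
0.065 n1195 mid -0.06 top 8.81
0.075 n756 mid -0.05 top 3.29
0.085 n828 mid -0.21 top 3.39
0.095 n859 mid -0.35 top 3.44
0.105 n867 mid -0.19 top 3.36
roll -0.0425 n26 x -27.5 29.2 ztop 0.0550
roll -0.0325 n29 x -27.4 29.3 ztop 0.0600
roll -0.0275 n59 x -27.4 29.3 ztop 0.0601
roll -0.0225 n35 x -26.9 27.9 ztop 0.0623
roll -0.0175 n129 x -27.7 29.6 ztop 0.0714
roll -0.0125 n223 x -27.3 29.3 ztop 0.0723
roll -0.0075 n378 x -25.4 27.2 ztop 0.0727
roll -0.0025 n37 x -22.8 25.3 ztop 0.0678
roll 0.0125 n111 x -36.1 37.4 ztop 0.0812
roll 0.0175 n357 x -38.3 39.9 ztop 0.0814
```

View pics/w4.png

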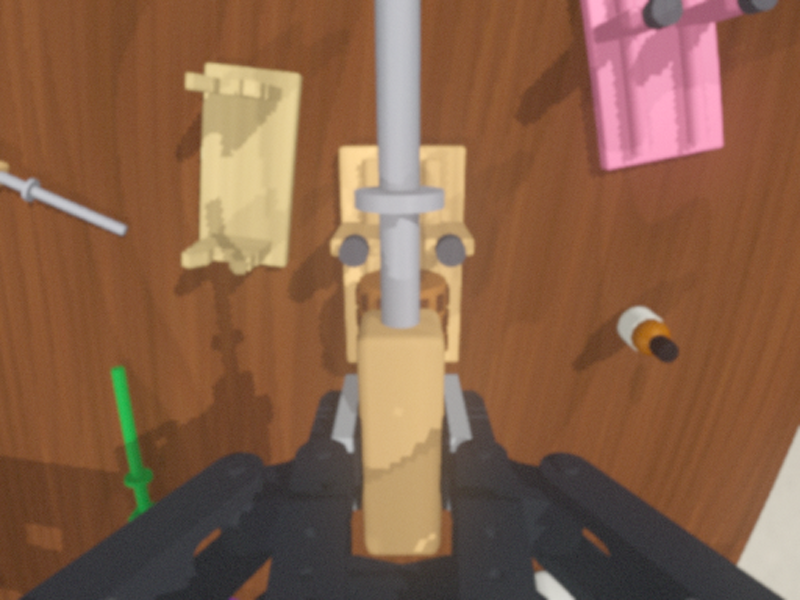

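The axle lies parallel over the cradle. The cradle's midline is at column 403 and the axle's at 400, so I shift about 0.6 mm along tool x. I'm backing off now and then lowering to bore height.

Call:
step_arm(
  steps=[
    {"xyz":[0.056,0.836,0],"turn":[0,0,0],"gripper":-1},
    {"xyz":[0,0.836,0],"turn":[0,0,0],"gripper":-1},
    {"xyz":[0,0.836,0],"turn":[0,0,0],"gripper":-1},
    {"xyz":[0,0.836,0],"turn":[0,0,0],"gripper":-1},
    {"xyz":[0,0.836,0],"turn":[0,0,0],"gripper":-1},
    {"xyz":[0,0.836,0],"turn":[0,0,0],"gripper":-1},
    {"xyz":[0,0.836,0],"turn":[0,0,0],"gripper":-1},
    {"xyz":[0,0,0.8],"turn":[0,0,0],"gripper":-1},
    {"xyz":[0,0,0.8],"turn":[0,0,0],"gripper":-1},
    {"xyz":[0,0,0.8],"turn":[0,0,0],"gripper":-1},
    {"xyz":[0,0,0.8],"turn":[0,0,0],"gripper":-1},
    {"xyz":[0,0,0.7],"turn":[0,0,0],"gripper":-1},
    {"xyz":[0,0,0.45],"turn":[0,0,0],"gripper":-1},
    {"xyz":[0,0,0],"turn":[0,0,0],"gripper":-1},
    {"xyz":[0,0,0],"turn":[0,0,0],"gripper":-1},
    {"xyz":[0,0,0],"turn":[0,0,0],"gripper":-1},
  ],
)

```text
time_s: 7.8
position: [0.6318, -0.1793, 0.0488]
tool_rot: [[0.995, 0.103, 0.002], [0.103, -0.995, -0.001], [0.002, 0.001, -1.0]]
ft_force: [-0.4, 0.3, -1.3]
grip_width: 0.0213
```

```bash
python3 - <<'E'
from h import *
s=env.observe();print(s['position'].round(5),s['tool_rot'].round(4).tolist(),s['ft_force'].round(2),s['wrist_torque'].round(3))
a,d=cams.get_image("top");np.save("pics/t1.npy",d);cv2.imwrite("pics/top1f.png",a[:,:,::-1])
b,_=cams.get_image("scene")
c1=cv2.resize(a[150:250,200:300,::-1],(400,400),interpolation=cv2.INTER_CUBIC);c2=cv2.resize(b[140:240,220:320,::-1],(400,400),interpolation=cv2.INTER_CUBIC)
cv2.imwrite("pics/c1.png",np.hstack([c1,c2]))
E
```

```text
[ 0.63177 -0.17929  0.04876] [[0.9947, 0.1029, 0.0023], [0.103, -0.9947, -0.0011], [0.0022, 0.0013, -1.0]] [-0.41  0.27 -1.31] [-0.055 -0.018 -0.013]
```

View pics/c1.png

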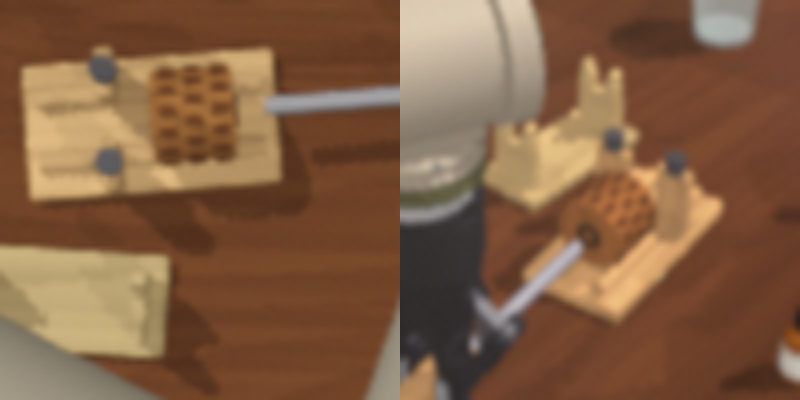

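Left: the rod tip is at crop (268,103) and the roller's middle is at (193,113). The rod appears slightly too far +X, which agrees with the measured pose (x +1.6 mm, z +2.7 mm off target). I'm correcting that.

Call:
step_arm(
  steps=[
    {"xyz":[-0.04,0,0.067],"turn":[0,0,0],"gripper":-1},
    {"xyz":[0,0,0],"turn":[0,0,0],"gripper":-1},
    {"xyz":[0,0,0],"turn":[0,0,0],"gripper":-1},
  ],
)

```text
time_s: 8.15
position: [0.6295, -0.179, 0.0448]
tool_rot: [[0.995, 0.103, 0.0], [0.103, -0.995, -0.0], [0.0, 0.0, -1.0]]
ft_force: [-0.4, 0.2, -1.3]
grip_width: 0.0206
```

```bash
cat > top.py <<'E'
from h import *
i=cams.camera_info("top");s=env.observe();print(s['position'].round(5),s['tool_rot'].round(4).tolist(),s['ft_force'].round(2))
im,d=cams.get_image("top");hsv=cv2.cvtColor(im,cv2.COLOR_RGB2HSV).astype(int)
# rod: low saturation column profile; subpixel edges by intensity-weighted midpoint
S=hsv[...,1]
for u in range(266,300,3):
    col=S[160:190,u].astype(float);bg=np.median(col);w=np.clip(bg-40-col,0,None)
    if w.sum()>50:
        v=(w*np.arange(160,190)).sum()/w.sum();print("rod",u,round(v,2),at_z(i,[(u,v)],.045)[0].round(4))
# roller: gradient edges of profile averaged over columns, printed
g=cv2.cvtColor(im,cv2.COLOR_RGB2GRAY).astype(float);
for u in range(240,258,4):
    p=g[160:198,u:u+4].mean(1);print("roll",u+1.5,p.round(0).astype(int).tolist())
E
python3 top.py
```

```text
[ 0.62946 -0.17904  0.0448 ] [[0.9946, 0.1035, 0.0003], [0.1035, -0.9946, -0.0001], [0.0003, 0.0002, -1.0]] [-0.38  0.21 -1.34]
rod 266 176.95 [ 0.6114 -0.018   0.045 ]
rod 269 176.96 [ 0.6116 -0.0249  0.045 ]
rod 272 176.57 [ 0.6127 -0.0318  0.045 ]
rod 275 176.4 [ 0.6133 -0.0387  0.045 ]
rod 278 176.28 [ 0.6138 -0.0457  0.045 ]
rod 281 175.86 [ 0.615  -0.0526  0.045 ]
rod 284 175.61 [ 0.6158 -0.0595  0.045 ]
rod 287 175.48 [ 0.6163 -0.0664  0.045 ]
rod 290 175.32 [ 0.6169 -0.0734  0.045 ]
rod 293 175.0 [ 0.6179 -0.0803  0.045 ]
rod 296 174.65 [ 0.6189 -0.0872  0.045 ]
rod 299 174.52 [ 0.6194 -0.0942  0.045 ]
roll 241.5 [71, 72, 72, 101, 146, 154, 132, 96, 78, 87, 102, 96, 84, 92, 115, 116, 100, 84, 83, 98, 110, 105, 84, 76, 86, 94, 90, 73, 68, 75, 85, 129, 172, 186, 188, 182, 164, 119]
roll 245.5 [70, 72, 74, 105, 150, 156, 129, 99, 97, 90, 92, 106, 110, 102, 101, 107, 117, 114, 106, 96, 94, 100, 102, 99, 91, 88, 89, 84, 77, 79, 102, 136, 152, 157, 159, 160, 152, 107]
roll 249.5 [73, 74, 85, 121, 154, 154, 123, 99, 99, 92, 94, 110, 112, 102, 92, 96, 114, 119, 110, 94, 86, 91, 97, 95, 78, 73, 80, 82, 71, 67, 98, 139, 152, 154, 153, 148, 130, 89]
roll 253.5 [74, 74, 103, 150, 162, 140, 102, 81, 90, 105, 96, 86, 93, 114, 116, 103, 90, 88, 100, 115, 114, 94, 82, 88, 92, 88, 76, 72, 76, 88, 125, 148, 153, 153, 152, 143, 112, 76]
roll 257.5 [72, 74, 114, 164, 175, 172, 160, 144, 137, 139, 131, 118, 115, 115, 112, 104, 98, 99, 106, 110, 107, 100, 102, 102, 102, 98, 90, 88, 90, 101, 129, 147, 152, 152, 151, 140, 102, 69]
```

```bash
python3 - <<'E'
from h import *
A=[]
for k in range(6):
    s=env.observe();A.append(np.r_[s['position'],s['tool_rot'][:,2][:2],s['tool_rot'][0,1]]);cams.get_image("top")
print(np.array(A).round(5));print(np.mean(A,0).round(5))
E
```

```text
[[ 6.2951e-01 -1.7906e-01  4.4740e-02  3.1000e-04 -1.5000e-04  1.0350e-01]
 [ 6.2954e-01 -1.7908e-01  4.4690e-02  2.8000e-04 -1.4000e-04  1.0351e-01]
 [ 6.2958e-01 -1.7905e-01  4.4620e-02  2.6000e-04 -1.1000e-04  1.0356e-01]
 [ 6.2957e-01 -1.7903e-01  4.4570e-02  2.0000e-04 -7.0000e-05  1.0362e-01]
 [ 6.2956e-01 -1.7901e-01  4.4520e-02  1.1000e-04 -4.0000e-05  1.0367e-01]
 [ 6.2955e-01 -1.7903e-01  4.4480e-02  6.0000e-05 -3.0000e-05  1.0361e-01]]
[ 6.2955e-01 -1.7904e-01  4.4610e-02  2.0000e-04 -9.0000e-05  1.0358e-01]
```

Call:
step_arm(
  steps=[
    {"xyz":[0.02,0,-0.068],"turn":[0,0,0],"gripper":-1},
    {"xyz":[0,0,0],"turn":[0,0,0],"gripper":-1},
    {"xyz":[0,0,0],"turn":[0,0,0],"gripper":-1},
    {"xyz":[0,0,0],"turn":[0,0,0],"gripper":-1},
    {"xyz":[0,0,0],"turn":[0,0,0],"gripper":-1},
    {"xyz":[0,0,0],"turn":[0,0,0],"gripper":-1},
  ],
)

```text
time_s: 9.0
position: [0.6303, -0.179, 0.0471]
tool_rot: [[0.995, 0.104, -0.0], [0.104, -0.995, 0.0], [-0.0, -0.0, -1.0]]
ft_force: [-0.4, -0.8, -2.2]
grip_width: 0.0202
```

```bash
python3 top.py | head -14; python3 - <<'E'
from axl import *
i,d,s=snap("w5");run(cloud(i,d),s['tool_rot'],s['position'])
E
```

```text
[ 0.63028 -0.17896  0.04713] [[0.9946, 0.1036, -0.0], [0.1036, -0.9946, 0.0], [-0.0, -0.0, -1.0]] [-0.39 -0.79 -2.16]
rod 266 176.36 [ 0.6128 -0.0179  0.045 ]
rod 269 176.46 [ 0.6128 -0.0249  0.045 ]
rod 272 176.27 [ 0.6134 -0.0318  0.045 ]
rod 275 175.99 [ 0.6143 -0.0387  0.045 ]
rod 278 175.64 [ 0.6153 -0.0456  0.045 ]
rod 281 175.5 [ 0.6159 -0.0526  0.045 ]
rod 284 175.3 [ 0.6165 -0.0595  0.045 ]
rod 287 175.06 [ 0.6173 -0.0664  0.045 ]
rod 290 174.75 [ 0.6182 -0.0733  0.045 ]
rod 293 174.53 [ 0.619  -0.0803  0.045 ]
rod 296 174.38 [ 0.6195 -0.0872  0.045 ]
rod 299 174.13 [ 0.6203 -0.0941  0.045 ]
roll 241.5 [70, 72, 72, 101, 146, 154, 132, 96, 78, 87, 102, 96, 84, 92, 115, 116, 100, 84, 84, 98, 110, 105, 85, 76, 85, 94, 90, 72, 68, 76, 85, 129, 172, 186, 188, 182, 164, 118]
9.05 [ 0.6303 -0.1789  0.0471] [[0.9946, 0.1037, -0.0001], [0.1037, -0.9946, 0.0], [-0.0001, -0.0, -1.0]] [-0.55  0.2  -1.66] 0.02059307193819833
0.045 n598 mid -0.08 top 3.52
0.055 n655 mid 0.09 top 3.49
0.065 n1207 mid -0.11 top 8.62
0.075 n752 mid -0.08 top 3.36
0.085 n827 mid -0.23 top 3.39
0.095 n865 mid -0.37 top 3.40
0.105 n866 mid -0.20 top 3.48
```

Call:
step_arm(
  steps=[
    {"xyz":[-0.015,0,0.022],"turn":[0,0,0],"gripper":-1},
    {"xyz":[0,-0.1,0],"turn":[0,0,0],"gripper":-1},
    {"xyz":[0,-0.1,0],"turn":[0,0,0],"gripper":-1},
    {"xyz":[0,-0.1,0],"turn":[0,0,0],"gripper":-1},
    {"xyz":[0,-0.05,0],"turn":[0,0,0],"gripper":-1},
    {"xyz":[0,-0.05,0],"turn":[0,0,0],"gripper":-1},
    {"xyz":[0,-0.05,0],"turn":[0,0,0],"gripper":-1},
    {"xyz":[0,-0.05,0],"turn":[0,0,0],"gripper":-1},
    {"xyz":[0,-0.05,0],"turn":[0,0,0],"gripper":-1},
    {"xyz":[0,-0.05,0],"turn":[0,0,0],"gripper":-1},
    {"xyz":[0,0,0],"turn":[0,0,0],"gripper":-1},
    {"xyz":[0,0,0],"turn":[0,0,0],"gripper":-1},
  ],
)

```text
time_s: 10.1
position: [0.6272, -0.155, 0.0463]
tool_rot: [[0.995, 0.104, 0.0], [0.104, -0.995, -0.0], [0.0, 0.0, -1.0]]
ft_force: [-0.2, 0.1, -0.6]
grip_width: 0.0207
```

```bash
cat > chk.py <<'E'
from h import *
import sys
i=cams.camera_info("top");s=env.observe();print(s['time_s'],s['position'].round(5),s['tool_rot'].round(4).tolist(),s['ft_force'].round(2),s['wrist_torque'].round(3))
im,d=cams.get_image("top");b,_=cams.get_image("scene")
c1=cv2.resize(im[150:210,215:295,::-1],(400,300),interpolation=cv2.INTER_CUBIC);c2=cv2.resize(b[150:225,245:345,::-1],(400,300),interpolation=cv2.INTER_CUBIC)
cv2.imwrite(f"pics/{sys.argv[1]}.png",np.hstack([c1,c2]))
P=cloud(i,d)
# roller extent along y: points high enough around its crest, and the brown/dark rows
m=(abs(P[...,0]-.607)<.02)&(P[...,2]>.064)&(P[...,1]>-.03)&(P[...,1]<.075);q=P[m];print("crest y",np.percentile(q[:,1],[1,5,50,95,99]).round(4),len(q))
g=cv2.cvtColor(im,cv2.COLOR_RGB2GRAY).astype(float)[172:184].mean(0);print("prof 228..275",g[228:275].round(0).astype(int).tolist())
E
python3 chk.py c2
```

```text
10.1 [ 0.62724 -0.15505  0.04631] [[0.9946, 0.1038, 0.0], [0.1038, -0.9946, -0.0], [0.0, 0.0, -1.0]] [-0.19  0.12 -0.63] [-0.081 -0.057  0.055]
crest y [0.0003 0.0027 0.0251 0.0681 0.073 ] 368
prof 228..275 [151, 147, 145, 142, 139, 135, 132, 130, 127, 120, 113, 106, 98, 94, 95, 99, 107, 110, 104, 98, 96, 97, 103, 110, 110, 101, 96, 95, 97, 102, 103, 112, 131, 137, 139, 143, 148, 150, 151, 148, 138, 115, 100, 99, 103, 104, 105]
```

View pics/c2.png

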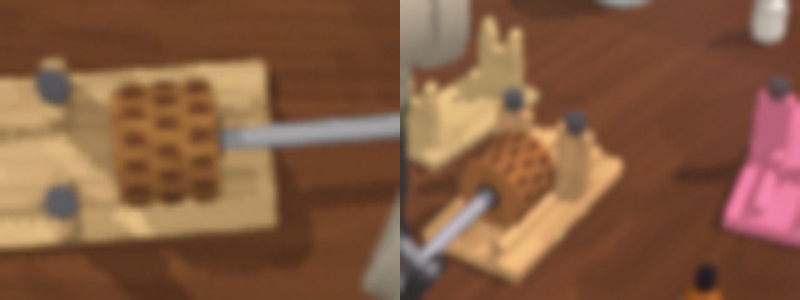

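The rod end meets the lip and the roller hasn't moved (its edge is still at column 258.6). The tip should therefore be about 8 mm in, so I carry on gently.

Call:
step_arm(
  steps=[
    {"xyz":[0,-0.1,0],"turn":[0,0,0],"gripper":-1},
    {"xyz":[-0.001,-0.1,0],"turn":[0,0,0],"gripper":-1},
    {"xyz":[0,-0.1,0],"turn":[0,0,0],"gripper":-1},
    {"xyz":[-0.001,-0.1,0],"turn":[0,0,0],"gripper":-1},
    {"xyz":[0,-0.1,0],"turn":[0,0,0],"gripper":-1},
    {"xyz":[-0.001,-0.1,0],"turn":[0,0,0],"gripper":-1},
    {"xyz":[0,0,0],"turn":[0,0,0],"gripper":-1},
    {"xyz":[0,0,0],"turn":[0,0,0],"gripper":-1},
  ],
)

```text
time_s: 10.87
position: [0.6246, -0.131, 0.0463]
tool_rot: [[0.995, 0.104, 0.0], [0.104, -0.995, -0.0], [0.0, 0.0, -1.0]]
ft_force: [0.2, -0.2, -0.5]
grip_width: 0.0204
```

```bash
python3 chk.py c3
```

```text
10.8667 [ 0.62462 -0.13102  0.04633] [[0.9946, 0.104, 0.0], [0.104, -0.9946, -0.0], [0.0, 0.0, -1.0]] [ 0.21 -0.17 -0.52] [-0.067  0.051  0.016]
crest y [0.0003 0.0027 0.0251 0.0684 0.0734] 372
prof 228..275 [152, 149, 146, 143, 140, 136, 133, 131, 128, 121, 114, 107, 98, 94, 96, 100, 107, 111, 105, 99, 97, 98, 103, 111, 111, 102, 97, 96, 98, 103, 104, 113, 132, 138, 140, 144, 149, 151, 152, 150, 139, 116, 100, 100, 104, 106, 106]
```

Call:
step_arm(
  steps=[
    {"xyz":[-0.001,-0.15,0],"turn":[0,0,0],"gripper":-1},
    {"xyz":[-0.001,-0.15,0],"turn":[0,0,0],"gripper":-1},
    {"xyz":[-0.001,-0.15,0],"turn":[0,0,0],"gripper":-1},
    {"xyz":[-0.001,-0.15,0],"turn":[0,0,0],"gripper":-1},
    {"xyz":[-0.001,-0.15,0],"turn":[0,0,0],"gripper":-1},
    {"xyz":[-0.001,-0.15,0],"turn":[0,0,0],"gripper":-1},
    {"xyz":[-0.001,-0.15,0],"turn":[0,0,0],"gripper":-1},
    {"xyz":[-0.001,-0.15,0],"turn":[0,0,0],"gripper":-1},
    {"xyz":[0,0,0],"turn":[0,0,0],"gripper":-1},
    {"xyz":[0,0,0],"turn":[0,0,0],"gripper":-1},
    {"xyz":[0,0,0],"turn":[0,0,0],"gripper":-1},
  ],
)

```text
time_s: 11.88
position: [0.6194, -0.0837, 0.0463]
tool_rot: [[0.995, 0.104, 0.0], [0.104, -0.995, -0.0], [0.0, 0.0, -1.0]]
ft_force: [0.4, -0.5, -0.8]
grip_width: 0.0205
```

```bash
python3 chk.py c4;python3 - <<'E'
from axl import *
i,d,s=snap("w6");run(cloud(i,d),s['tool_rot'],s['position'])
E
```

```text
11.8833 [ 0.6194  -0.08371  0.04633] [[0.9946, 0.1036, 0.0002], [0.1036, -0.9946, -0.0002], [0.0002, 0.0002, -1.0]] [ 0.4  -0.48 -0.82] [-0.117  0.05   0.015]
crest y [-0.0294 -0.0278  0.0071  0.0474  0.0727] 626
prof 228..275 [144, 142, 144, 144, 143, 139, 134, 131, 128, 123, 117, 109, 100, 97, 97, 102, 110, 113, 107, 101, 99, 100, 105, 114, 113, 104, 99, 98, 100, 105, 106, 114, 134, 145, 155, 164, 171, 176, 177, 177, 177, 177, 177, 177, 174, 167, 157]
11.9833 [ 0.6194 -0.0839  0.0463] [[0.9947, 0.1032, 0.0001], [0.1032, -0.9947, -0.0001], [0.0001, 0.0001, -1.0]] [-0.34 -0.86 -1.88] 0.020607947018007385
0.045 n599 mid -0.09 top 3.52
0.055 n659 mid 0.11 top 3.50
0.065 n1204 mid -0.11 top 8.74
0.075 n756 mid -0.06 top 3.37
0.085 n2982 mid 0.00 top 24.87
0.095 n4826 mid 0.01 top 25.73
0.105 n2745 mid 0.00 top 25.41
```

View pics/w6.png

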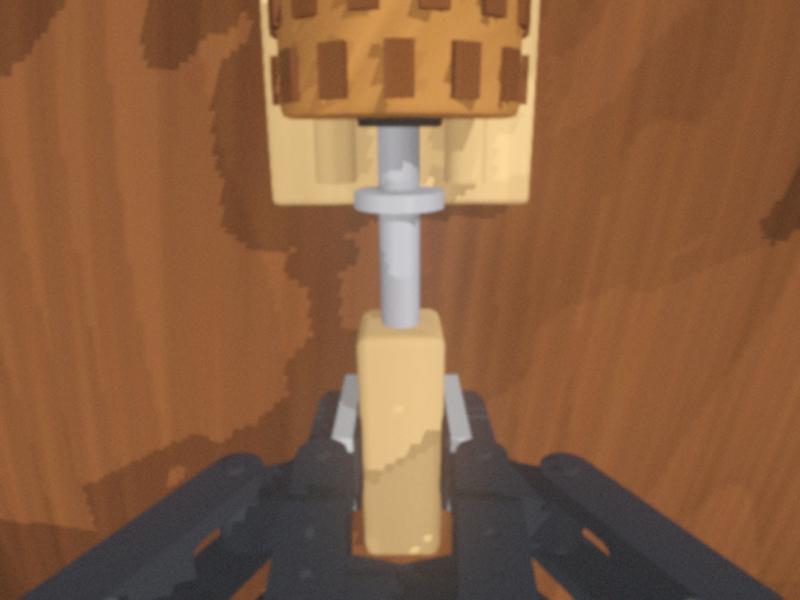

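The rod runs straight into the black lip at (400,122) and the collar front is at row 188, about 15 mm to go. Then it's about 17 mm more to the stop.

Call:
step_arm(
  steps=[
    {"xyz":[0,-0.08,0],"turn":[0,0,0],"gripper":-1},
    {"xyz":[-0.001,-0.08,0],"turn":[0,0,0],"gripper":-1},
    {"xyz":[0,-0.08,0],"turn":[0,0,0],"gripper":-1},
    {"xyz":[-0.001,-0.06,0],"turn":[0,0,0],"gripper":-1},
    {"xyz":[0,-0.06,0],"turn":[0,0,0],"gripper":-1},
    {"xyz":[-0.001,-0.06,0],"turn":[0,0,0],"gripper":-1},
    {"xyz":[0,-0.06,0],"turn":[0,0,0],"gripper":-1},
    {"xyz":[-0.001,-0.06,0],"turn":[0,0,0],"gripper":-1},
    {"xyz":[0,-0.06,0],"turn":[0,0,0],"gripper":-1},
    {"xyz":[0,0,0],"turn":[0,0,0],"gripper":-1},
    {"xyz":[0,0,0],"turn":[0,0,0],"gripper":-1},
    {"xyz":[0,0,0],"turn":[0,0,0],"gripper":-1},
  ],
)

```text
time_s: 13.03
position: [0.6167, -0.0597, 0.0463]
tool_rot: [[0.995, 0.104, -0.0], [0.104, -0.995, 0.0], [-0.0, -0.0, -1.0]]
ft_force: [0.3, 0.4, -1.9]
grip_width: 0.0211
```

```bash
python3 chk.py c5
```

```text
13.0333 [ 0.61666 -0.0597   0.04626] [[0.9946, 0.1036, -0.0001], [0.1036, -0.9946, 0.0001], [-0.0001, -0.0001, -1.0]] [ 0.3   0.37 -1.91] [-0.118  0.029  0.036]
crest y [-0.0293 -0.0271 -0.0019  0.0543  0.0721] 911
prof 228..275 [144, 141, 142, 141, 136, 126, 116, 104, 98, 98, 101, 109, 116, 113, 104, 101, 100, 107, 120, 133, 143, 156, 170, 178, 180, 180, 180, 180, 180, 179, 177, 170, 162, 153, 148, 148, 148, 148, 149, 149, 142, 123, 114, 118, 119, 115, 106]
```

Call:
step_arm(
  steps=[
    {"xyz":[0,-0.025,0],"turn":[0,0,0],"gripper":-1},
    {"xyz":[0,-0.025,0],"turn":[0,0,0],"gripper":-1},
    {"xyz":[0,-0.025,0],"turn":[0,0,0],"gripper":-1},
    {"xyz":[0,0,0],"turn":[0,0,0],"gripper":-1},
    {"xyz":[0,0,0],"turn":[0,0,0],"gripper":-1},
  ],
)

```text
time_s: 13.55
position: [0.6163, -0.0566, 0.0463]
tool_rot: [[0.995, 0.104, -0.0], [0.104, -0.995, 0.0], [-0.0, -0.0, -1.0]]
ft_force: [1.0, -1.1, 0.3]
grip_width: 0.0207
```

Call:
step_arm(
  steps=[
    {"xyz":[0,-0.025,0],"turn":[0,0,0],"gripper":-1},
    {"xyz":[0,-0.02,0],"turn":[0,0,0],"gripper":-1},
    {"xyz":[0,0,0],"turn":[0,0,0],"gripper":-1},
    {"xyz":[0,0,0],"turn":[0,0,0],"gripper":-1},
  ],
)

```text
time_s: 13.88
position: [0.6162, -0.0548, 0.0463]
tool_rot: [[0.995, 0.104, -0.0], [0.104, -0.995, 0.0], [-0.0, -0.0, -1.0]]
ft_force: [-0.4, -0.5, -1.1]
grip_width: 0.0204
```

```bash
python3 chk.py c6
```

```text
13.8833 [ 0.61616 -0.05481  0.04627] [[0.9946, 0.1037, -0.0001], [0.1037, -0.9946, 0.0002], [-0.0001, -0.0002, -1.0]] [-0.45 -0.48 -1.06] [-0.095  0.    -0.008]
crest y [-0.0292 -0.0271 -0.0006  0.0585  0.0714] 962
prof 228..275 [141, 137, 134, 124, 116, 105, 99, 98, 101, 108, 116, 113, 104, 100, 102, 111, 129, 146, 156, 168, 177, 180, 180, 181, 180, 180, 180, 178, 171, 159, 147, 141, 143, 145, 141, 141, 144, 147, 148, 146, 140, 128, 117, 110, 106, 105, 106]
```

Call:
step_arm(
  steps=[
    {"xyz":[0,-0.0125,0],"turn":[0,0,0],"gripper":-1},
    {"xyz":[0,-0.0125,0],"turn":[0,0,0],"gripper":-1},
    {"xyz":[0,0,0],"turn":[0,0,0],"gripper":-1},
    {"xyz":[0,0,0],"turn":[0,0,0],"gripper":-1},
  ],
)

```text
time_s: 14.32
position: [0.6161, -0.0539, 0.0462]
tool_rot: [[0.995, 0.104, -0.0], [0.104, -0.995, 0.0], [-0.0, -0.0, -1.0]]
ft_force: [-0.8, -0.1, -0.9]
grip_width: 0.0203
```

Call:
step_arm(
  steps=[
    {"xyz":[0,-0.0125,0],"turn":[0,0,0],"gripper":-1},
    {"xyz":[0,0,0],"turn":[0,0,0],"gripper":-1},
    {"xyz":[0,0,0],"turn":[0,0,0],"gripper":-1},
  ],
)

```text
time_s: 14.57
position: [0.616, -0.0534, 0.0463]
tool_rot: [[0.995, 0.104, -0.0], [0.104, -0.995, 0.0], [0.0, -0.0, -1.0]]
ft_force: [0.4, 0.3, -0.9]
grip_width: 0.0208
```

Call:
step_arm(
  steps=[
    {"xyz":[0,-0.0125,0],"turn":[0,0,0],"gripper":-1},
    {"xyz":[0,0,0],"turn":[0,0,0],"gripper":-1},
    {"xyz":[0,0,0],"turn":[0,0,0],"gripper":-1},
  ],
)

```text
time_s: 14.82
position: [0.616, -0.0529, 0.0463]
tool_rot: [[0.995, 0.104, -0.0], [0.104, -0.995, 0.0], [-0.0, -0.0, -1.0]]
ft_force: [-0.1, -0.0, -1.3]
grip_width: 0.0205
```

Call:
step_arm(
  steps=[
    {"xyz":[0,-0.0125,0],"turn":[0,0,0],"gripper":-1},
    {"xyz":[0,0,0],"turn":[0,0,0],"gripper":-1},
    {"xyz":[0,0,0],"turn":[0,0,0],"gripper":-1},
  ],
)

```text
time_s: 15.07
position: [0.6159, -0.0524, 0.0463]
tool_rot: [[0.995, 0.104, -0.0], [0.104, -0.995, 0.0], [-0.0, -0.0, -1.0]]
ft_force: [0.8, -0.3, -1.7]
grip_width: 0.021
```

```bash
python3 chk.py c7; python3 -c "
import cv2;a=cv2.imread('pics/c5.png')[:,:400];b=cv2.imread('pics/c7.png')[:,:400];cv2.imwrite('pics/c57.png',cv2.hconcat([a,b]))"
```

```text
15.0667 [ 0.61591 -0.05239  0.04628] [[0.9946, 0.1037, -0.0], [0.1037, -0.9946, 0.0], [-0.0, -0.0, -1.0]] [ 0.75 -0.3  -1.72] [-0.114 -0.06  -0.066]
crest y [-0.0292 -0.0269  0.0002  0.0608  0.0719] 1001
prof 228..275 [139, 131, 121, 112, 103, 99, 99, 102, 108, 114, 112, 104, 100, 102, 114, 135, 152, 164, 174, 180, 181, 181, 181, 181, 181, 180, 176, 166, 153, 143, 140, 143, 143, 140, 141, 144, 147, 148, 146, 142, 136, 125, 111, 105, 106, 110, 114]
```

View pics/c57.png

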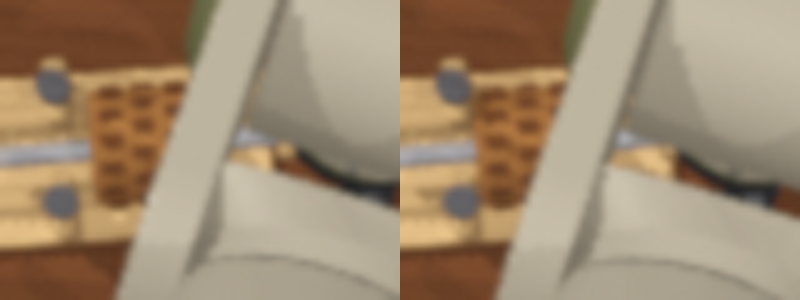

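The left panel is before and the right is now. The rod passes through the slot, and the roller's far edge at (473,150) is only a few mm short of the stop.

Call:
step_arm(
  steps=[
    {"xyz":[0,-0.0125,0],"turn":[0,0,0],"gripper":-1},
    {"xyz":[0,0,0],"turn":[0,0,0],"gripper":-1},
    {"xyz":[0,0,0],"turn":[0,0,0],"gripper":-1},
  ],
)

```text
time_s: 15.42
position: [0.6159, -0.0519, 0.0463]
tool_rot: [[0.995, 0.104, 0.0], [0.104, -0.995, 0.0], [0.0, -0.0, -1.0]]
ft_force: [0.7, -0.5, -0.9]
grip_width: 0.0205
```

Call:
step_arm(
  steps=[
    {"xyz":[0,-0.0125,0],"turn":[0,0,0],"gripper":-1},
    {"xyz":[0,0,0],"turn":[0,0,0],"gripper":-1},
    {"xyz":[0,0,0],"turn":[0,0,0],"gripper":-1},
  ],
)

```text
time_s: 15.67
position: [0.6158, -0.0514, 0.0463]
tool_rot: [[0.995, 0.104, 0.0], [0.104, -0.995, 0.0], [0.0, -0.0, -1.0]]
ft_force: [0.5, -0.5, -1.0]
grip_width: 0.021
```

Call:
step_arm(
  steps=[
    {"xyz":[0,-0.0125,0],"turn":[0,0,0],"gripper":-1},
    {"xyz":[0,0,0],"turn":[0,0,0],"gripper":-1},
    {"xyz":[0,0,0],"turn":[0,0,0],"gripper":-1},
  ],
)

```text
time_s: 15.92
position: [0.6158, -0.0509, 0.0463]
tool_rot: [[0.995, 0.104, -0.0], [0.104, -0.995, 0.0], [-0.0, -0.0, -1.0]]
ft_force: [0.7, 0.2, -1.5]
grip_width: 0.0208
```

Call:
step_arm(
  steps=[
    {"xyz":[0,-0.0125,0],"turn":[0,0,0],"gripper":-1},
    {"xyz":[0,0,0],"turn":[0,0,0],"gripper":-1},
    {"xyz":[0,0,0],"turn":[0,0,0],"gripper":-1},
  ],
)

```text
time_s: 16.17
position: [0.6157, -0.0504, 0.0463]
tool_rot: [[0.995, 0.104, 0.0], [0.104, -0.995, 0.0], [0.0, -0.0, -1.0]]
ft_force: [-0.1, -0.8, -0.7]
grip_width: 0.0208
```

Call:
step_arm(
  steps=[
    {"xyz":[0,-0.0125,0],"turn":[0,0,0],"gripper":-1},
    {"xyz":[0,0,0],"turn":[0,0,0],"gripper":-1},
    {"xyz":[0,0,0],"turn":[0,0,0],"gripper":-1},
  ],
)

```text
time_s: 16.42
position: [0.6157, -0.05, 0.0463]
tool_rot: [[0.995, 0.104, -0.0], [0.104, -0.995, -0.0], [-0.0, 0.0, -1.0]]
ft_force: [-0.1, -1.6, -1.4]
grip_width: 0.0212
```

Call:
step_arm(
  steps=[
    {"xyz":[0,-0.0125,0],"turn":[0,0,0],"gripper":-1},
    {"xyz":[0,0,0],"turn":[0,0,0],"gripper":-1},
    {"xyz":[0,0,0],"turn":[0,0,0],"gripper":-1},
  ],
)

```text
time_s: 16.67
position: [0.6156, -0.0499, 0.0463]
tool_rot: [[0.995, 0.104, 0.0], [0.104, -0.995, -0.001], [-0.0, 0.001, -1.0]]
ft_force: [-1.3, -4.1, -0.7]
grip_width: 0.0211
```

Call:
step_arm(
  steps=[
    {"xyz":[0,-0.0125,0],"turn":[0,0,0],"gripper":-1},
    {"xyz":[0,0,0],"turn":[0,0,0],"gripper":-1},
    {"xyz":[0,0,0],"turn":[0,0,0],"gripper":-1},
  ],
)

```text
time_s: 16.92
position: [0.6156, -0.0498, 0.0464]
tool_rot: [[0.995, 0.104, 0.0], [0.104, -0.995, -0.001], [0.0, 0.001, -1.0]]
ft_force: [-0.7, -7.1, -1.8]
grip_width: 0.0207
```

Call:
step_arm(
  steps=[
    {"xyz":[0,-0.012,0],"turn":[0,0,0],"gripper":-1},
    {"xyz":[0,0,0],"turn":[0,0,0],"gripper":-1},
    {"xyz":[0,0,0],"turn":[0,0,0],"gripper":-1},
  ],
)

```text
time_s: 17.17
position: [0.6156, -0.0498, 0.0464]
tool_rot: [[0.995, 0.103, 0.0], [0.103, -0.995, -0.002], [0.0, 0.002, -1.0]]
ft_force: [-1.5, -9.3, -1.3]
grip_width: 0.0206
```

Call:
step_arm(
  steps=[
    {"xyz":[0,-0.002,0],"turn":[0,0,0],"gripper":-1},
    {"xyz":[0,0,0],"turn":[0,0,0],"gripper":-1},
    {"xyz":[0,0,0],"turn":[0,0,0],"gripper":-1},
    {"xyz":[0,0,0],"turn":[0,0,0],"gripper":-1},
    {"xyz":[0,0,0],"turn":[0,0,0],"gripper":-1},
    {"xyz":[0,0,0],"turn":[0,0,0],"gripper":-1},
  ],
)

```text
time_s: 17.67
position: [0.6156, -0.0498, 0.0464]
tool_rot: [[0.995, 0.103, 0.0], [0.103, -0.995, -0.002], [0.0, 0.002, -1.0]]
ft_force: [-0.5, -9.6, -0.3]
grip_width: 0.0205
```

Call:
step_arm(
  steps=[
    {"xyz":[0,0,0],"turn":[0,0,0],"gripper":-1},
    {"xyz":[0,0,0],"turn":[0,0,0],"gripper":-1},
    {"xyz":[0,0,0],"turn":[0,0,0],"gripper":-1},
    {"xyz":[0,0,0],"turn":[0,0,0],"gripper":-1},
    {"xyz":[0,0,0],"turn":[0,0,0],"gripper":-1},
    {"xyz":[0,0,0],"turn":[0,0,0],"gripper":-1},
  ],
)

```text
time_s: 18.17
position: [0.6156, -0.0498, 0.0464]
tool_rot: [[0.995, 0.103, 0.0], [0.103, -0.995, -0.002], [0.0, 0.002, -1.0]]
ft_force: [-1.3, -9.9, -0.0]
grip_width: 0.0208
```

Call:
step_arm(
  steps=[
    {"xyz":[0,0,0],"turn":[0,0,0],"gripper":-1},
    {"xyz":[0,0,0],"turn":[0,0,0],"gripper":-1},
    {"xyz":[0,0,0],"turn":[0,0,0],"gripper":-1},
    {"xyz":[0,0,0],"turn":[0,0,0],"gripper":-1},
  ],
)

```text
time_s: 18.5
position: [0.6156, -0.0498, 0.0464]
tool_rot: [[0.995, 0.103, 0.0], [0.103, -0.995, -0.002], [0.0, 0.002, -1.0]]
ft_force: [-0.6, -9.2, -1.0]
grip_width: 0.0207
```

Pressed for about 1.3 s at 9.2–9.9 N. Easing off, then lifting.

Call:
step_arm(
  steps=[
    {"xyz":[0,0.02,0],"turn":[0,0,0],"gripper":-1},
    {"xyz":[0,0.02,0],"turn":[0,0,0],"gripper":-1},
    {"xyz":[0,0.006,0],"turn":[0,0,0],"gripper":-1},
    {"xyz":[0,0,0],"turn":[0,0,0],"gripper":-1},
    {"xyz":[0,0,0],"turn":[0,0,0],"gripper":-1},
  ],
  squeeze=110,
)

```text
time_s: 18.92
position: [0.6157, -0.05, 0.0463]
tool_rot: [[0.995, 0.104, -0.0], [0.104, -0.995, 0.0], [-0.0, -0.0, -1.0]]
ft_force: [1.3, -1.0, -1.4]
grip_width: 0.0203
```

Call:
step_arm(
  steps=[
    {"xyz":[0,0,-0.03],"turn":[0,0,0],"gripper":-1},
    {"xyz":[0,0,-0.03],"turn":[0,0,0],"gripper":-1},
    {"xyz":[0,0,-0.04],"turn":[0,0,0],"gripper":-1},
    {"xyz":[0,0,-0.05],"turn":[0,0,0],"gripper":-1},
    {"xyz":[0,0,0],"turn":[0,0,0],"gripper":-1},
    {"xyz":[0,0,0],"turn":[0,0,0],"gripper":-1},
  ],
)

```text
time_s: 19.42
position: [0.6157, -0.0502, 0.0524]
tool_rot: [[0.995, 0.104, 0.0], [0.104, -0.995, -0.0], [0.0, 0.0, -1.0]]
ft_force: [0.6, -0.2, -3.1]
grip_width: 0.0206
```

```bash
python3 - <<'E'
from axl import *
i,d,s=snap("w7");run(cloud(i,d),s['tool_rot'],s['position']);print(s['wrist_torque'])
E
```

```text
19.4167 [ 0.6157 -0.0502  0.0524] [[0.9946, 0.1036, 0.0002], [0.1036, -0.9946, -0.0001], [0.0002, 0.0001, -1.0]] [ 0.58 -0.2  -3.08] 0.02063472842639013
0.045 n597 mid -0.00 top 3.30
0.055 n657 mid -0.10 top 3.36
0.065 n936 mid -0.13 top 8.75
0.075 n3745 mid -0.08 top 24.35
0.085 n4437 mid -0.02 top 24.27
0.095 n4685 mid 0.33 top 24.92
0.105 n2803 mid -0.03 top 23.91
[-0.3357411  -0.04103051  0.01739855]
```

View pics/w7.png

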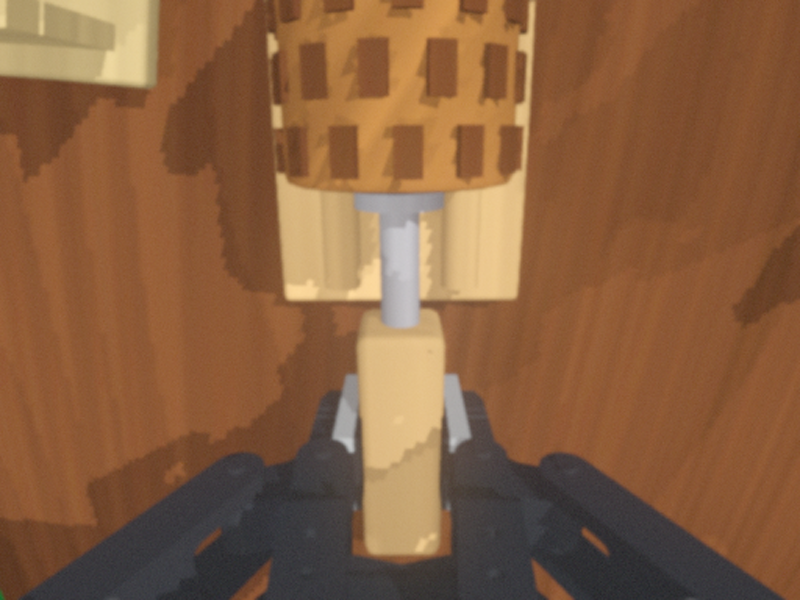

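The collar sits against the roller with no gap at (400,195), and the roller has lifted with the axle. Continuing up.

Call:
step_arm(
  steps=[
    {"xyz":[0,0.01,-0.1],"turn":[0,0,0],"gripper":-1},
    {"xyz":[0,0.01,-0.2],"turn":[0,0,0],"gripper":-1},
    {"xyz":[0,0,-0.3],"turn":[0,0,0],"gripper":-1},
    {"xyz":[0,0,-0.35],"turn":[0,0,0],"gripper":-1},
    {"xyz":[0,0,-0.35],"turn":[0,0,0],"gripper":-1},
    {"xyz":[0,0,-0.35],"turn":[0,0,0],"gripper":-1},
    {"xyz":[0,0,-0.35],"turn":[0.1,0,0],"gripper":-1},
    {"xyz":[0,0,-0.3],"turn":[0.1,0,0],"gripper":-1},
    {"xyz":[0,0,-0.2],"turn":[0.1,0,0],"gripper":-1},
    {"xyz":[0,0,-0.1],"turn":[0.1,0,0],"gripper":-1},
    {"xyz":[0,0,0],"turn":[0,0,0],"gripper":-1},
    {"xyz":[0,0,0],"turn":[0,0,0],"gripper":-1},
    {"xyz":[0,0,0],"turn":[0,0,0],"gripper":-1},
  ],
)

```text
time_s: 20.55
position: [0.6155, -0.0512, 0.1555]
tool_rot: [[0.995, 0.103, -0.005], [0.104, -0.994, 0.032], [-0.001, -0.033, -0.999]]
ft_force: [0.5, 0.4, -1.1]
grip_width: 0.0201
```

```bash
python3 - <<'E'
from axl import *
i,d,s=snap("w8");run(cloud(i,d),s['tool_rot'],s['position']);print(s['wrist_torque'],s['q'].round(1))
E
```

```text
20.55 [ 0.6155 -0.0512  0.1555] [[0.9946, 0.1035, -0.0048], [0.1036, -0.9941, 0.0322], [-0.0014, -0.0325, -0.9995]] [ 0.53  0.44 -1.14] 0.020062213431865757
0.045 n590 mid 0.46 top 0.04
0.055 n622 mid 0.29 top -0.57
0.065 n1055 mid 0.51 top 3.89
0.075 n3166 mid -0.06 top 18.82
0.085 n4007 mid -0.03 top 18.26
0.095 n4081 mid 0.35 top 18.54
0.105 n3107 mid -0.11 top 16.72
[-0.25294515 -0.02762174 -0.00777886] [-16.4  33.1  71.1   1.7  76.6 -22.8]
```

The axle has slipped in the grip, about 4° tip-down relative to the tool. I'm tilting the tip up and gripping harder so the roller stays on.

Call:
step_arm(
  steps=[
    {"xyz":[0,0,0],"turn":[0.2,0,0],"gripper":-1},
    {"xyz":[0,0,0],"turn":[0.3,0,0],"gripper":-1},
    {"xyz":[0,0,0],"turn":[0.3,0,0],"gripper":-1},
    {"xyz":[0,0,0],"turn":[0.2,0,0],"gripper":-1},
    {"xyz":[0,0,0],"turn":[0,0,0],"gripper":-1},
    {"xyz":[0,0,0],"turn":[0,0,0],"gripper":-1},
  ],
  squeeze=120,
)

```text
time_s: 21.1
position: [0.6158, -0.0518, 0.1562]
tool_rot: [[0.995, 0.102, -0.012], [0.103, -0.988, 0.111], [-0.0, -0.112, -0.994]]
ft_force: [-0.2, -0.6, -2.5]
grip_width: 0.0203
```

```bash
python3 - <<'E'
from axl import *
i,d,s=snap("w9");run(cloud(i,d),s['tool_rot'],s['position']);print(s['wrist_torque'],s['q'].round(1))
E
```

```text
21.1 [ 0.6158 -0.0518  0.1562] [[0.9947, 0.1023, -0.0116], [0.103, -0.9884, 0.1113], [-0.0001, -0.1119, -0.9937]] [-0.16 -0.62 -2.53] 0.02033884607201367
0.045 n586 mid 0.48 top 0.02
0.055 n620 mid 0.29 top -0.68
0.065 n1055 mid 0.47 top 3.82
0.075 n3156 mid -0.05 top 18.76
0.085 n3992 mid -0.03 top 18.16
0.095 n4095 mid 0.37 top 18.46
0.105 n3101 mid -0.09 top 16.67
[-0.21225062 -0.003924    0.0253648 ] [-18.1  33.5  70.4   6.   78.7 -25.3]
```

View pics/w9.png

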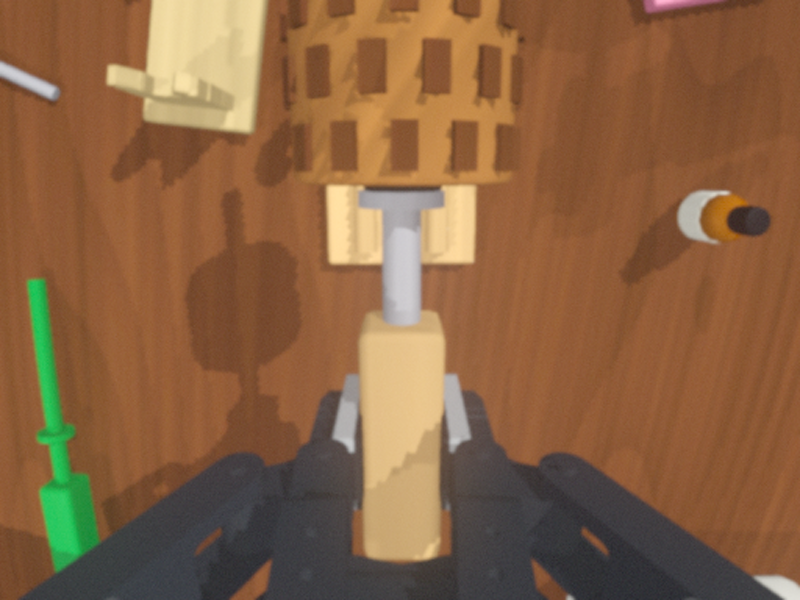

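Stable now: the collar at (402,199) is against the lip, and the axle is about 2° tip-up. Carrying it smoothly to above the stand.

Call:
step_arm(
  steps=[
    {"xyz":[-0.086,-0.05,0.006],"turn":[0,0,0],"gripper":-1},
    {"xyz":[-0.172,-0.1,0.011],"turn":[0,0,0],"gripper":-1},
    {"xyz":[-0.287,-0.166,0.019],"turn":[0,0,0],"gripper":-1},
    {"xyz":[-0.373,-0.216,0.024],"turn":[0,0,0],"gripper":-1},
    {"xyz":[-0.401,-0.233,0.026],"turn":[0,0,0],"gripper":-1},
    {"xyz":[-0.401,-0.233,0.026],"turn":[0,0,0],"gripper":-1},
    {"xyz":[-0.373,-0.216,0.024],"turn":[0,0,0],"gripper":-1},
    {"xyz":[-0.287,-0.166,0.019],"turn":[0,0,0],"gripper":-1},
    {"xyz":[-0.229,-0.133,0.015],"turn":[0,0,0],"gripper":-1},
    {"xyz":[-0.172,-0.1,0.011],"turn":[0,0,0],"gripper":-1},
    {"xyz":[-0.086,-0.05,0.006],"turn":[0,0,0],"gripper":-1},
    {"xyz":[0,0,0],"turn":[0,0.011,0.1],"gripper":-1},
    {"xyz":[0,0,0],"turn":[0,0.028,0.25],"gripper":-1},
    {"xyz":[0,0,0],"turn":[0,0.039,0.35],"gripper":-1},
    {"xyz":[0,0,0],"turn":[0,0.043,0.38],"gripper":-1},
    {"xyz":[0,0,0],"turn":[0,0.039,0.35],"gripper":-1},
    {"xyz":[0,0,0],"turn":[0,0.028,0.25],"gripper":-1},
    {"xyz":[0,0,0],"turn":[0,0.011,0.1],"gripper":-1},
    {"xyz":[0,0,0],"turn":[0,0,0],"gripper":-1},
    {"xyz":[0,0,0],"turn":[0,0,0],"gripper":-1},
  ],
)

```text
time_s: 22.82
position: [0.4949, 0.0032, 0.1562]
tool_rot: [[0.999, -0.039, 0.004], [-0.039, -0.993, 0.112], [-0.0, -0.112, -0.994]]
ft_force: [0.4, -1.0, -2.4]
grip_width: 0.0205
```

```bash
python3 - <<'E'
from axl import *
for k in range(3): cams.get_image("top")
i,d,s=snap("w10");run(cloud(i,d),s['tool_rot'],s['position']);print(s['wrist_torque'],s['q'].round(1))
im,_=cams.get_image("top");b,_=cams.get_image("scene")
c1=cv2.resize(im[185:245,165:245,::-1],(400,300),interpolation=cv2.INTER_CUBIC);c2=cv2.resize(b[120:210,200:320,::-1],(400,300),interpolation=cv2.INTER_CUBIC)
w=cv2.resize(cv2.imread("pics/w10.png"),(400,300));cv2.imwrite("pics/c10.png",np.hstack([w,c2]))
E
```

```text
22.9667 [0.4949 0.0033 0.1563] [[0.9992, -0.0391, 0.0043], [-0.0393, -0.993, 0.1117], [-0.0001, -0.1118, -0.9937]] [-0.44 -0.56 -2.49] 0.02015627341920834
0.045 n579 mid 0.39 top 0.09
0.055 n619 mid 0.35 top -0.68
0.065 n1059 mid 0.39 top 3.85
0.075 n3154 mid -0.10 top 18.80
0.085 n3982 mid -0.05 top 18.19
0.095 n4100 mid 0.35 top 18.50
0.105 n3109 mid -0.11 top 16.71
[-0.26664717  0.03137996 -0.00695536] [-16.5  21.9  91.8   6.7  68.  -16.8]
```

View pics/c10.png

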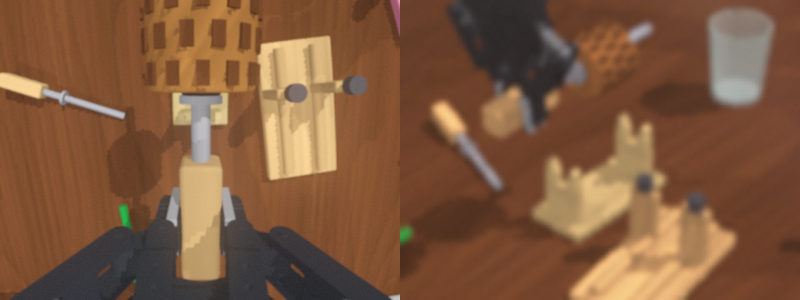

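Well placed over the stand. Lowering to just above the notches and levelling.

Call:
step_arm(
  steps=[
    {"xyz":[0,0.006,0.05],"turn":[0,0,0],"gripper":-1},
    {"xyz":[0,0.017,0.15],"turn":[0,0,0],"gripper":-1},
    {"xyz":[0,0.034,0.3],"turn":[0,0,0],"gripper":-1},
    {"xyz":[0,0.045,0.4],"turn":[0,0,0],"gripper":-1},
    {"xyz":[0,0.045,0.4],"turn":[0,0,0],"gripper":-1},
    {"xyz":[0,0.034,0.3],"turn":[0,0,0],"gripper":-1},
    {"xyz":[0,0.022,0.18],"turn":[0,0,0],"gripper":-1},
    {"xyz":[0,0.008,0.07],"turn":[0,0,0],"gripper":-1},
    {"xyz":[0,0,0],"turn":[-0.06,0,0],"gripper":-1},
    {"xyz":[0,0,0],"turn":[-0.1,0,0],"gripper":-1},
    {"xyz":[0,0,0],"turn":[-0.1,0,0],"gripper":-1},
    {"xyz":[0,0,0],"turn":[-0.08,0,0],"gripper":-1},
    {"xyz":[0,0,0],"turn":[-0.06,0,0],"gripper":-1},
    {"xyz":[0,0,0],"turn":[0,0,0],"gripper":-1},
    {"xyz":[0,0,0],"turn":[0,0,0],"gripper":-1},
    {"xyz":[0,0,0],"turn":[0,0,0],"gripper":-1},
  ],
)

```text
time_s: 24.45
position: [0.4948, 0.0032, 0.0819]
tool_rot: [[0.999, -0.039, 0.003], [-0.039, -0.996, 0.08], [0.0, -0.08, -0.997]]
ft_force: [-0.2, 0.1, -3.2]
grip_width: 0.0203
```

```bash
python3 - <<'E'
from axl import *
cams.get_image("top")
i,d,s=snap("w11");P=cloud(i,d);run(P,s['tool_rot'],s['position']);print(s['wrist_torque'])
b,_=cams.get_image("scene")
c2=cv2.resize(b[130:205,220:320,::-1],(400,300),interpolation=cv2.INTER_CUBIC)
w=cv2.resize(cv2.imread("pics/w11.png"),(400,300));cv2.imwrite("pics/c11.png",np.hstack([w,c2]))
E
```

```text
24.5 [0.4948 0.0032 0.0819] [[0.9992, -0.0394, 0.0032], [-0.0395, -0.996, 0.0799], [0.0, -0.0799, -0.9968]] [-0.78  0.51 -2.13] 0.02028389109009402
0.045 n586 mid 0.38 top -0.03
0.055 n622 mid 0.17 top -0.59
0.065 n1058 mid 0.41 top 3.81
0.075 n3155 mid -0.11 top 18.76
0.085 n3987 mid 0.00 top 18.18
0.095 n4088 mid 0.39 top 18.47
0.105 n3132 mid -0.08 top 16.74
[-0.25839316 -0.03883417  0.0504374 ]
```

Call:
step_arm(
  steps=[
    {"xyz":[0,0.004,0.05],"turn":[0,0,0],"gripper":-1},
    {"xyz":[0,0.008,0.1],"turn":[0,0,0],"gripper":-1},
    {"xyz":[0,0.012,0.15],"turn":[0,0,0],"gripper":-1},
    {"xyz":[0,0.012,0.15],"turn":[0,0,0],"gripper":-1},
    {"xyz":[0,0.008,0.1],"turn":[0,0,0],"gripper":-1},
    {"xyz":[0,0.005,0.06],"turn":[0,0,0],"gripper":-1},
    {"xyz":[0,0.003,0.03],"turn":[0,0,0],"gripper":-1},
    {"xyz":[0,0,0],"turn":[0,0,0],"gripper":-1},
    {"xyz":[0,0,0],"turn":[0,0,0],"gripper":-1},
  ],
)

```text
time_s: 25.35
position: [0.4949, 0.0032, 0.0562]
tool_rot: [[0.999, -0.039, 0.003], [-0.039, -0.996, 0.08], [0.0, -0.08, -0.997]]
ft_force: [0.2, -0.1, -2.1]
grip_width: 0.0202
```

Call:
step_arm(
  steps=[
    {"xyz":[0,0.002,0.025],"turn":[0,0,0],"gripper":-1},
    {"xyz":[0,0.002,0.025],"turn":[0,0,0],"gripper":-1},
    {"xyz":[0,0,0],"turn":[0,0,0],"gripper":-1},
    {"xyz":[0,0,0],"turn":[0,0,0],"gripper":-1},
  ],
)

```text
time_s: 25.68
position: [0.4948, 0.0032, 0.0541]
tool_rot: [[0.999, -0.039, 0.003], [-0.039, -0.996, 0.08], [-0.0, -0.08, -0.997]]
ft_force: [0.1, 0.0, -2.1]
grip_width: 0.0202
```

```bash
python3 - <<'E'
from axl import *
F=[]
for k in range(4):
    s=env.observe();F.append(np.r_[s['ft_force'],s['wrist_torque'],s['position'][2]]);cams.get_image("top")
print(np.mean(F,0).round(3),F[-1][-1])
i,d,s=snap("w12");run(cloud(i,d),s['tool_rot'],s['position'])
E
```

```text
[ 0.203  0.223 -1.989 -0.263  0.024  0.     0.054] 0.05417175992863792
25.8833 [0.4948 0.0032 0.0542] [[0.9992, -0.0393, 0.0031], [-0.0395, -0.996, 0.0799], [-0.0, -0.0799, -0.9968]] [ 0.7  -0.4  -1.42] 0.019988594778483654
0.045 n1299 mid -0.18 top 7.34
0.055 n1692 mid -0.26 top 6.69
0.065 n1053 mid 0.40 top 3.82
0.075 n3150 mid -0.08 top 18.83
0.085 n3988 mid -0.01 top 18.19
0.095 n4094 mid 0.35 top 18.47
0.105 n3127 mid -0.05 top 16.70
```

Call:
step_arm(
  steps=[
    {"xyz":[0,0.002,0.02],"turn":[0,0,0],"gripper":-1},
    {"xyz":[0,0.002,0.02],"turn":[0,0,0],"gripper":-1},
    {"xyz":[0,0,0],"turn":[0,0,0],"gripper":-1},
    {"xyz":[0,0,0],"turn":[0,0,0],"gripper":-1},
  ],
)

```text
time_s: 26.27
position: [0.4948, 0.0032, 0.0524]
tool_rot: [[0.999, -0.039, 0.003], [-0.039, -0.996, 0.08], [-0.0, -0.08, -0.997]]
ft_force: [-1.0, 0.1, -2.8]
grip_width: 0.0206
```

```bash
cat > ft.py <<'E'
from h import *
F=[]
for k in range(3):
    s=env.observe();F.append(np.r_[s['ft_force'],s['wrist_torque'],s['position'][2]]);cams.get_image("top")
print(s['time_s'],np.mean(F,0).round(3),F[-1][-1].round(5))
E
python3 ft.py
```

```text
26.3667 [-0.517  0.294 -2.651 -0.21   0.013  0.035  0.052] 0.0525
```

Call:
step_arm(
  steps=[
    {"xyz":[0,0.001,0.02],"turn":[0,0,0],"gripper":-1},
    {"xyz":[0,0,0],"turn":[0,0,0],"gripper":-1},
    {"xyz":[0,0,0],"turn":[0,0,0],"gripper":-1},
    {"xyz":[0,0,0],"turn":[0,0,0],"gripper":-1},
  ],
)

```text
time_s: 26.75
position: [0.4948, 0.0032, 0.0517]
tool_rot: [[0.999, -0.039, 0.003], [-0.039, -0.996, 0.08], [-0.0, -0.08, -0.997]]
ft_force: [-0.1, 1.0, -2.8]
grip_width: 0.0205
```

```bash
python3 ft.py
```

```text
26.85 [-0.13   0.612 -2.649 -0.222  0.012  0.016  0.052] 0.05171
```

Call:
step_arm(
  steps=[
    {"xyz":[0,0.001,0.015],"turn":[0,0,0],"gripper":-1},
    {"xyz":[0,0,0],"turn":[0,0,0],"gripper":-1},
    {"xyz":[0,0,0],"turn":[0,0,0],"gripper":-1},
    {"xyz":[0,0,0],"turn":[0,0,0],"gripper":-1},
  ],
)

```text
time_s: 27.23
position: [0.4948, 0.0032, 0.0511]
tool_rot: [[0.999, -0.039, 0.003], [-0.039, -0.996, 0.08], [-0.0, -0.08, -0.997]]
ft_force: [0.9, 0.0, -1.2]
grip_width: 0.0202
```

```bash
python3 ft.py
```

```text
27.3333 [ 0.674  0.028 -1.665 -0.251  0.006 -0.008  0.051] 0.05109
```

Call:
step_arm(
  steps=[
    {"xyz":[0,0.001,0.015],"turn":[0,0,0],"gripper":-1},
    {"xyz":[0,0,0],"turn":[0,0,0],"gripper":-1},
    {"xyz":[0,0,0],"turn":[0,0,0],"gripper":-1},
    {"xyz":[0,0,0],"turn":[0,0,0],"gripper":-1},
  ],
)

```text
time_s: 27.72
position: [0.4948, 0.0032, 0.0507]
tool_rot: [[0.999, -0.039, 0.003], [-0.039, -0.996, 0.08], [0.0, -0.08, -0.997]]
ft_force: [-0.7, 0.8, 3.5]
grip_width: 0.0201
```

```bash
python3 ft.py
```

```text
27.8167 [-1.116  0.225  3.337  0.01   0.173  0.072  0.051] 0.05068
```

Call:
step_arm(
  steps=[
    {"xyz":[0,0,-0.006],"turn":[-0.03,0,0],"gripper":-1},
    {"xyz":[0,0,-0.003],"turn":[-0.03,0,0],"gripper":-1},
    {"xyz":[0,0,0],"turn":[0,0,0],"gripper":-1},
    {"xyz":[0,0,0],"turn":[0,0,0],"gripper":-1},
    {"xyz":[0,0,0],"turn":[0,0,0],"gripper":-1},
  ],
)

```text
time_s: 28.28
position: [0.4949, 0.0032, 0.0509]
tool_rot: [[0.999, -0.039, 0.003], [-0.039, -0.996, 0.075], [0.0, -0.075, -0.997]]
ft_force: [-0.3, 0.6, 4.1]
grip_width: 0.0198
```

```bash
python3 ft.py
```

```text
28.3833 [-0.266  0.39   3.663  0.12   0.092  0.05   0.051] 0.05089
```

Call:
step_arm(
  steps=[
    {"xyz":[0,0,-0.006],"turn":[-0.03,0,0],"gripper":-1},
    {"xyz":[0,0,-0.003],"turn":[-0.03,0,0],"gripper":-1},
    {"xyz":[0,0,0],"turn":[0,0,0],"gripper":-1},
    {"xyz":[0,0,0],"turn":[0,0,0],"gripper":-1},
    {"xyz":[0,0,0],"turn":[0,0,0],"gripper":-1},
  ],
)

```text
time_s: 28.85
position: [0.4948, 0.0032, 0.0512]
tool_rot: [[0.999, -0.039, 0.003], [-0.039, -0.997, 0.07], [-0.0, -0.07, -0.998]]
ft_force: [0.3, 0.3, 2.2]
grip_width: 0.0203
```

```bash
python3 ft.py
```

```text
28.95 [-0.021  0.833  2.419  0.212  0.016 -0.016  0.051] 0.0512
```

Both notches bear now: net 4.5 N, acting about 104 mm ahead of the grip, between the two uprights. Releasing and backing away.

Call:
step_arm(
  steps=[
    {"xyz":[0,0,0],"turn":[0,0,0],"gripper":-0.4},
    {"xyz":[0,0,0],"turn":[0,0,0],"gripper":-0.3},
    {"xyz":[0,0,0],"turn":[0,0,0],"gripper":-0.1},
    {"xyz":[0,0,0],"turn":[0,0,0],"gripper":0.1},
    {"xyz":[0,0,0],"turn":[0,0,0],"gripper":0.2},
    {"xyz":[0,0,0],"turn":[0,0,0],"gripper":0.2},
    {"xyz":[0,0,0],"turn":[0,0,0],"gripper":0.2},
    {"xyz":[0,0,0],"turn":[0,0,0],"gripper":0.2},
  ],
  squeeze=40,
)

```text
time_s: 29.67
position: [0.4948, 0.0031, 0.0512]
tool_rot: [[0.999, -0.039, 0.003], [-0.04, -0.997, 0.07], [-0.0, -0.07, -0.998]]
ft_force: [0.1, 0.6, -0.0]
grip_width: 0.0511
```

Call:
step_arm(
  steps=[
    {"xyz":[0,0,-0.1],"turn":[0,0,0],"gripper":0.2},
    {"xyz":[0,0,-0.2],"turn":[0,0,0],"gripper":0.2},
    {"xyz":[0,0,-0.4],"turn":[0,0,0],"gripper":0.2},
    {"xyz":[0,0,-0.6],"turn":[0,0,0],"gripper":0.2},
    {"xyz":[0,0,-0.8],"turn":[0,0,0],"gripper":0.2},
    {"xyz":[0,0,-0.8],"turn":[0,0,0],"gripper":0.2},
    {"xyz":[0,0,-0.8],"turn":[0,0,0],"gripper":0.2},
    {"xyz":[0,0,-0.8],"turn":[-0.4,0,0],"gripper":0.2},
    {"xyz":[0,0,0],"turn":[-0.45,0,0],"gripper":0.2},
    {"xyz":[0,0,0],"turn":[0,0,0],"gripper":0.2},
    {"xyz":[0,0,0],"turn":[0,0,0],"gripper":0.2},
  ],
)

```text
time_s: 30.58
position: [0.4939, -0.0091, 0.2309]
tool_rot: [[0.999, -0.039, -0.0], [-0.039, -0.999, 0.003], [-0.0, -0.003, -1.0]]
ft_force: [-0.3, 1.1, -0.5]
grip_width: 0.0513
```

```bash
python3 - <<'E'
from axl import *
i,d,s=snap("w13");P=cloud(i,d)
def row(lo,st=.01,z0=.03,xc=.497,w=.045):
    m=(abs(P[...,0]-xc)<w)&(P[...,1]>lo)&(P[...,1]<lo+st)&(P[...,2]>z0)&(P[...,2]<.1);return P[m]
for lo in np.arange(-.04,.18,.01):
    q=row(lo)
    if len(q)>10: print(f"y {lo+.005:.3f} n{len(q)} x {np.percentile(q[:,0],1):.4f} {np.percentile(q[:,0],99):.4f} ztop {np.percentile(q[:,2],98):.4f}")
im,_=cams.get_image("top");print("mid-line top (hsv) of axle:")
it=cams.camera_info("top")
for u in range(182,216,4):
    col=cv2.cvtColor(im,cv2.COLOR_RGB2HSV)[215:235,u];print(u,col[:,1].tolist())
E
```

```text
30.5833 [ 0.4939 -0.0091  0.2309] [[0.9992, -0.0388, -0.0002], [-0.0388, -0.9992, 0.0034], [-0.0003, -0.0034, -1.0]] [-0.33  1.07 -0.46] 0.05130673891898543
y -0.035 n30 x 0.4845 0.5041 ztop 0.0621
y -0.025 n228 x 0.4835 0.5046 ztop 0.0628
y -0.015 n232 x 0.4840 0.5049 ztop 0.0629
y -0.005 n243 x 0.4844 0.5051 ztop 0.0630
y 0.005 n239 x 0.4850 0.5054 ztop 0.0631
y 0.015 n257 x 0.4851 0.5067 ztop 0.0630
y 0.025 n278 x 0.4849 0.5070 ztop 0.0629
y 0.035 n278 x 0.4854 0.5071 ztop 0.0627
y 0.045 n157 x 0.4801 0.5144 ztop 0.0674
y 0.055 n446 x 0.4776 0.5165 ztop 0.0672
y 0.065 n179 x 0.4870 0.5084 ztop 0.0611
y 0.075 n609 x 0.4717 0.5261 ztop 0.0779
y 0.085 n786 x 0.4716 0.5260 ztop 0.0780
y 0.095 n841 x 0.4710 0.5270 ztop 0.0779
y 0.105 n840 x 0.4722 0.5266 ztop 0.0781
y 0.115 n829 x 0.4726 0.5266 ztop 0.0781
y 0.125 n169 x 0.4752 0.5169 ztop 0.0757
y 0.135 n150 x 0.4959 0.5055 ztop 0.0555
y 0.145 n59 x 0.4809 0.5191 ztop 0.0547
mid-line top (hsv) of axle:
182 [165, 164, 163, 159, 161, 158, 156, 154, 151, 154, 161, 162, 161, 159, 160, 159, 160, 160, 161, 161]
186 [162, 162, 160, 161, 153, 72, 10, 3, 3, 7, 59, 142, 159, 161, 159, 159, 160, 159, 158, 154]
190 [96, 94, 95, 101, 101, 84, 34, 4, 3, 5, 42, 89, 96, 97, 97, 93, 92, 92, 91, 91]
194 [97, 102, 103, 103, 104, 94, 43, 6, 4, 3, 15, 76, 102, 104, 103, 105, 105, 100, 97, 93]
198 [94, 97, 102, 103, 102, 99, 55, 8, 3, 3, 10, 65, 97, 100, 100, 101, 99, 99, 99, 98]
202 [95, 95, 98, 99, 104, 110, 87, 39, 27, 27, 43, 84, 111, 114, 113, 112, 113, 111, 110, 107]
206 [162, 162, 159, 162, 160, 160, 157, 157, 158, 147, 141, 139, 136, 121, 108, 101, 99, 102, 96, 95]
210 [101, 98, 93, 87, 84, 86, 90, 87, 87, 87, 86, 87, 86, 81, 77, 70, 63, 57, 49, 45]
214 [76, 74, 71, 67, 59, 53, 49, 43, 39, 38, 38, 37, 38, 38, 36, 36, 36, 36, 36, 35]
```

```bash
python3 -c "
from rig import order
print(order.close_job())"
```

```text
the job is handed in; nothing more can be done
None
```

The job is handed in. The axle is back in both stand notches with the roller hanging on it between the uprights. The gripper is open and about 18 cm clear above.

- **Fitting:** I took the larger, non-green axle by its handle and got the tip into the bore on the first try. The roller stayed put while the rod went through. The collar then met the lip and pushed the roller to the stop.
- **Seating:** I held the collar pressed home for about 1.3 s. The readings at the end of each call were 9.2–9.9 N and never higher. I then eased off and lifted the roller out.
- **Setting down:** Before release, the net upward force was about 4.5 N, acting between the two uprights, so both notches were bearing.
- **Last depth check:**
  - The handle is level to within 1 mm.
  - The rod beyond the roller is at the seated height.
  - The roller lies at about y = 0.072 to 0.123 m, between the uprights at about 0.053 and 0.150 m.
- **Time:** Robot time at hand-in was about 31 s.

**What went less well:**
- **Slip in the grip:** The axle tipped about 4° nose-down in the grip during the faster part of the lift. I corrected this by tilting the tool and gripping harder. The collar still looked seated against the lip afterwards, and it didn't slip again.
- **Positioning lag:** The arm settles slowly after a move, so my first height correction before insertion overshot and I had to undo it.
- **Last check by numbers only:** The final state was checked from depth measurements, because the picture viewing limit had been reached.

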